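Swap battery packs in a sloping bypass-door charging cabinet

TASK

Swap over the robot-car battery packs in the sloping charging cabinet: slide its right-hand door fully open behind the left-hand one, lift every finished pack out from under it and lay them flat side by side in the grey tray, and lay every spent pack from the table flat in a charging bay of its own. Then slide the door fully shut, twist the start knob clockwise to its stop and let it spring back. Keep the left-hand door shut and do not shove the wheels, the gear motors and the wire stripper about.

Things in the scene. Friction and masses are not known exactly. Their poses are not given: they have to be found in the camera images.
- done_1: Battery pack: black block, grey band round one end, blank paper label on both flat faces, 78 x 38 x 28 mm (own x, y, z), about 150 g. Origin at its centre, 14 mm above what it lies flat on. Grip across the 38 mm (y). Works either way round, either face up. A finished pack: it starts in one of the three bays under the right-hand door. One or two finished packs are present.
- done_2: Battery pack: black block, grey band round one end, blank paper label on both flat faces, 78 x 38 x 28 mm (own x, y, z), about 150 g. Origin at its centre, 14 mm above what it lies flat on. Grip across the 38 mm (y). Works either way round, either face up. A finished pack: it starts in one of the three bays under the right-hand door. One or two finished packs are present.
- done_3: Battery pack: black block, grey band round one end, blank paper label on both flat faces, 78 x 38 x 28 mm (own x, y, z), about 150 g. Origin at its centre, 14 mm above what it lies flat on. Grip across the 38 mm (y). Works either way round, either face up. A finished pack: it starts in one of the three bays under the right-hand door. One or two finished packs are present.
- spent_1: Battery pack: black block, grey band round one end, blank paper label on both flat faces, 78 x 38 x 28 mm (own x, y, z), about 150 g. Origin at its centre, 14 mm above what it lies flat on. Grip across the 38 mm (y). Works either way round, either face up. A spent pack: it starts flat on the open table to the right of the cabinet. Two or three spent packs are present.
- spent_2: Battery pack: black block, grey band round one end, blank paper label on both flat faces, 78 x 38 x 28 mm (own x, y, z), about 150 g. Origin at its centre, 14 mm above what it lies flat on. Grip across the 38 mm (y). Works either way round, either face up. A spent pack: it starts flat on the open table to the right of the cabinet. Two or three spent packs are present.
- spent_3: Battery pack: black block, grey band round one end, blank paper label on both flat faces, 78 x 38 x 28 mm (own x, y, z), about 150 g. Origin at its centre, 14 mm above what it lies flat on. Grip across the 38 mm (y). Works either way round, either face up. A spent pack: it starts flat on the open table to the right of the cabinet. Two or three spent packs are present.
- bay_1 (a point): Centre of the floor of a charging bay: a recess 90 mm long up the slope (x) and 48 mm wide (y) between black ribs 10 mm high, on a deck sloping up 20 degrees away from the robot. y points left along the cabinet, z out of the deck. Bays are 72 mm apart under the right-hand door. This is the right-hand one.
- bay_2 (a point): Centre of the floor of a charging bay: a recess 90 mm long up the slope (x) and 48 mm wide (y) between black ribs 10 mm high, on a deck sloping up 20 degrees away from the robot. y points left along the cabinet, z out of the deck. Bays are 72 mm apart under the right-hand door. This is the middle one.
- bay_3 (a point): Centre of the floor of a charging bay: a recess 90 mm long up the slope (x) and 48 mm wide (y) between black ribs 10 mm high, on a deck sloping up 20 degrees away from the robot. y points left along the cabinet, z out of the deck. Bays are 72 mm apart under the right-hand door. This is the left-hand one.
- right_door (a joint): Right-hand, inner (lower) clear bypass door, its face 47 mm out from the deck. 0 = shut, 0.25 m = fully open, slid left (bays' y) behind the left-hand door; about 3 N either way, stays put; may start up to 20 mm ajar. Shut, it covers the bays; fully open, its right edge is 53 mm left of bay 3's centre. The frame round the bays stands 58 mm out from the deck, its right wall 53 mm right of bay 1.
- right_pull (a point): Grip point on the right-hand door's pull, moves with the door: aluminium bar near its right edge and lower end, 55 mm long up the slope (x), 12 mm thick (y), standing 25 mm out of the door's face; the point is on its middle, 5 mm below its top; axes as the bays'. Pinch across y, tool square to the slope; keep fingertips in the top 14 mm, clear of the frame and left-hand door.
- left_door (a joint): Left-hand, outer (upper) clear bypass door of the same size, face 55 mm out from the deck. 0 = shut; grows to 0.25 m as it slides right. Must stay shut.
- start_knob (a joint): Start switch on the grey control end, right of the doors: 0 at rest, 1.05 rad at its clockwise stop (seen from outside, looking down on the panel). A spring brings it back to 0 when let go; about 0.03 Nm at rest rising to 0.12 Nm at the stop.
- knob_top (a point): Top centre of the start knob, on its axis, turning with it: a black bar grip 42 mm long (its own x, up the slope at rest), 12 mm thick (y), 22 mm tall, on a black disc of 40 mm diameter; z is its axis, square to the sloping panel, which lies 38 mm below this point. Pinch the bar across its thickness, tool square to the slope.
- tray: Grey open tray for ready packs, fixed to the table, 200 x 140 mm (own x, y), 25 mm high, walls and floor 4 mm. Origin at the centre of its underside, z up. Two packs fit side by side with their length along its y, 90 mm apart in x.
- wheel_a: Bystander: a toy-car wheel, loose on the table, not to be shoved about. Origin at its underside.
- wheel_b: Bystander: a toy-car wheel, loose on the table, not to be shoved about. Origin at its underside.
- motor_a: Bystander: a gear motor, loose on the table, not to be shoved about. Origin at its underside.
- motor_b: Bystander: a gear motor, loose on the table, not to be shoved about. Origin at its underside.
- stripper: Bystander: the wire stripper, loose on the table, not to be shoved about. Origin at its underside.
Not all that is in view belongs to the job. What is shaped like the spent_1 but orange is not meant.

How it is judged:
By the outcome, as a careful person would: the job done as asked, in the order asked, and still so for the second after the job is handed in, with the robot touching nothing.
Of done_1, done_2, done_3 only 1 to 2 are there at a start; the rules pass over those that are not, and their reading is None.
Of spent_1, spent_2, spent_3 only 2 to 3 are there at a start; the rules pass over those that are not, and their reading is None.
At some moment in a run one of spent_1, spent_2, spent_3 may be knocked a few centimetres aside while the robot is not near it.
Once in a run the grip may slacken for a moment while it holds something.
It also fails if it takes over 210 s, if anything falls off the work surface, if the arm or the gripper's body presses on something with over 40 N, if the wrist force passes 120 N, or if a joint passes its speed limit or range.

ROBOT

A 6-joint arm with a two-finger parallel gripper is mounted at the origin on the work surface. World frame = base frame: x ahead of the robot, y to its left, z up, the work surface at z = 0. Lengths are in m, angles in rad, forces in N, time in s.
With the tool pointing down it reaches from about 0.35 to 0.775 m from the base axis. Payload 7.3 kg.
Tool frame: the origin (TCP) lies at the very end of the fingers, on their centre line; the grasp point (between the pads) lies 19 mm behind it (robot.hold_point_z is the distance from the TCP to the grasp point, in m); z points along the fingers, y is the direction in which the jaws open and shut (so a half turn about z gives the same grasp; the last joint's range is limited). The gripper opens to 92 mm and grips with 3 to 60 N. Pads are 19 mm wide; open, the fingers measure 130 mm over their backs; the gripper's body (75 mm by 190 mm) begins 47 mm behind the grasp point.
Start: joints at [1.128, 0.342, 1.524, -0, 1.275, -0.146], TCP at [0.154, 0.502, 0.227] pointing down, gripper open.
Joint ranges: [-2.53, 2.53], [-0.77, 2.02], [0.04, 2.7], [-1, 4.14], [0.28, 2.66], [-3.11, 3.11]. Speed limits (rad/s): [2.57, 2.57, 3.14, 3.14, 3.14, 3.14].

INTERFACE

Orientations are given as [roll, pitch, yaw] about the fixed x, y, z axes, in that order (R = Rz(yaw) Ry(pitch) Rx(roll)).
In Python, from cell import monitor, viewer, robot gives the robot as it stands.
- The arm moves only by the tool move_arm, never from a script. Its argument "deltas" is a list of rows, each an object of numbers: "x", "y", "z": the shift along the tool's x, y, z in m; "wx", "wy", "wz": the turn, a rotation vector about the tool's x, y, z in degrees; "hand": the opening, from 0 (shut) to 1 (fully open). In form: [{"x": .., "y": .., "z": .., "wx": .., "wy": .., "wz": .., "hand": ..}, ...]. A call has 1 to 8 rows; each row is the pose to reach, as a shift and turn from the pose commanded when the call began, along the tool's axes at that moment; what a row does not reach only later rows make up. A row lasts 1/8 s, in which the tool goes at most 62.5 mm and 10.7 degrees, less where a joint would pass 70% of its speed; a pose out of reach is approached as far as the arm can. A call with a gripper value outside its range is refused whole. The fingers move at their own pace and stop on an object; "grip_force" is the grip in N (left out, the last holds). Time passes only in rows, so rows that repeat a pose let the fingers close. It gives the time, the measured TCP pose, the force and the opening at its end, in the units of the state.
- monitor.observe(): the state, without advancing time (a new reading comes with each control period).
- viewer.read_camera(name): name is "scene" or "side" or "wrist"; returns the picture (420x560x3 uint8, red, green, blue); there is no depth.
- viewer.camera_params(name): a dict with "camera_matrix" (3x3 intrinsics, pixels), "R" (3x3) and "t" (3): a world point X has camera coordinates R X + t. Camera axes: x right, y down, z forward; pixel columns grow to the right and rows downward; lengths in m; the calibration is good to about 2 mm. The wrist camera is an equidistant fisheye: a pixel r from the principal point sees the ray r / f radians off the axis. A picture is of the moment at which its call begins: read the wrist's pose just before it. camera_params takes no time and is no camera call; for the wrist camera it gives the pose at the moment of the call.
- robot.hand_in(): hands the job in, once; it reports no verdict.
The state is a dict: "time": time; "qpos": joint angles; "qvel": joint speeds; "joint_efforts": joint torques, N m; "tool_pos": TCP position; "tool_rot": TCP orientation; "contact_force": force on the tool from outside, world axes, zero at the start; "torque": the same for the moment, N m; "opening": finger opening in m.
Only numpy, scipy, OpenCV 4.12 (cv2) and the standard library are available. Lean on these libraries where they do the work, as an engineer would, in place of code of your own. Each camera call takes 0.05 s, during which the arm holds its last target. There are 200 camera calls.

## Working session

There is one attempt and no reset: what is moved stays moved. The work goes in short steps, Python scripts to look and compute and a tool call to move; the robot and the scene stay as the last step left them, time stands still between calls to the robot, and variables do not carry over. Pictures are saved under pics/ and viewed, about 12 in all and at most 16, crops included, and the job is handed in when it is done.

Besides the shell and the picture viewer there is one more tool, called by a JSON object that holds its "api" and its "payload". move_arm: Moves the arm, as the interface text tells. Its arguments: {"type":"object","properties":{"deltas":{"type":"array","items":{"type":"object","properties":{"x":{"type":"number"},"y":{"type":"number"},"z":{"type":"number"},"wx":{"type":"number"},"wy":{"type":"number"},"wz":{"type":"number"},"hand":{"type":"number"}}}},"grip_force":{"type":"number"}},"required":["deltas"]}

```bash
ls; mkdir -p pics; python3 - <<'E'
from cell import monitor, viewer, robot
import cv2
print(monitor.observe())
for n in ["scene","side","wrist"]:
    im=viewer.read_camera(n); cv2.imwrite(f"pics/{n}0.png",im[:,:,::-1]); p=viewer.camera_params(n); print(n,p)
a=cv2.imread("pics/scene0.png");b=cv2.imread("pics/side0.png")
E
```

```text
pics
{'time': 0.0, 'qpos': array([ 1.12799695e+00,  3.42708958e-01,  1.52499076e+00, -1.43333218e-05,
        1.27538974e+00, -1.46036453e-01]), 'qvel': array([-0.00064438, -0.00019094, -0.0003035 , -0.00170988, -0.00020778,
       -0.00051713]), 'joint_efforts': array([-1.63308538e-03, -4.31245422e+01, -2.44217527e+01,  7.16282590e-02,
        5.59974031e-02, -1.33285494e-04]), 'tool_pos': array([0.15335471, 0.50169184, 0.22606127]), 'tool_rot': array([-3.14010979e+00, -2.04250673e-04,  2.84483376e+00]), 'contact_force': array([ 0.21452337,  0.92107901, -0.1314174 ]), 'torque': array([ 0.01782922, -0.01513007,  0.01162791]), 'opening': 0.09153370440645896}
scene {'camera_matrix': array([[535.37791822,   0.        , 278.58171393],
       [  0.        , 535.37791822, 217.86011694],
       [  0.        ,   0.        ,   1.        ]]), 'R': array([[-0.7590886 ,  0.65088923,  0.01130093],
       [ 0.54386109,  0.64361825, -0.53848924],
       [-0.35777034, -0.40261491, -0.8425566 ]]), 't': array([ 0.34632036, -0.26164231,  1.86221097])}
side {'camera_matrix': array([[488.94295782,   0.        , 271.55752655],
       [  0.        , 488.94295782, 209.16027779],
       [  0.        ,   0.        ,   1.        ]]), 'R': array([[ 0.68112015, -0.73195559, -0.01778635],
       [-0.41680471, -0.36765595, -0.83132601],
       [ 0.60195447,  0.57364633, -0.55550041]]), 't': array([-0.28845603,  0.32368327,  1.20724403])}
wrist {'camera_matrix': array([[325.1922621 ,   0.        , 277.99936922],
       [  0.        , 325.1922621 , 204.26298248],
       [  0.        ,   0.        ,   1.        ]]), 'R': array([[ 0.29212837,  0.9563771 , -0.00196337],
       [ 0.92226798, -0.28116505,  0.26526963],
       [ 0.25314577, -0.07930354, -0.96417227]]), 't': array([-0.52273314, -0.03208061,  0.3898251 ])}
```

View pics/scene0.png

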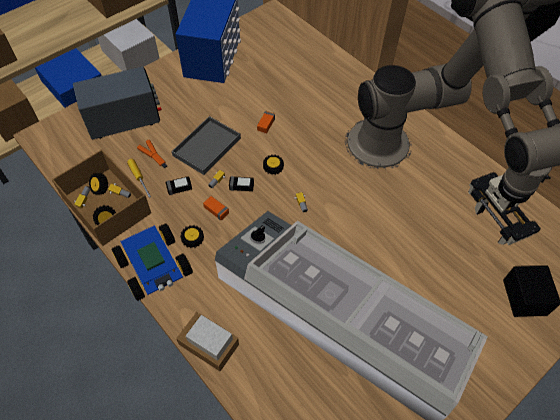

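View pics/side0.png

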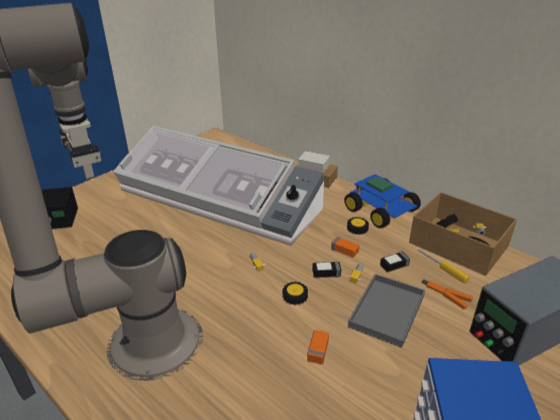

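```bash
python3 - <<'E'
import cv2
a=cv2.imread("pics/scene0.png");b=cv2.imread("pics/side0.png")
cv2.imwrite("pics/c1.png",cv2.resize(a[205:355,205:405],None,fx=4,fy=4,interpolation=cv2.INTER_CUBIC))
cv2.imwrite("pics/c2.png",cv2.resize(b[125:275,170:370],None,fx=4,fy=4,interpolation=cv2.INTER_CUBIC))
E
```

```text
(no output)
```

View pics/c1.png

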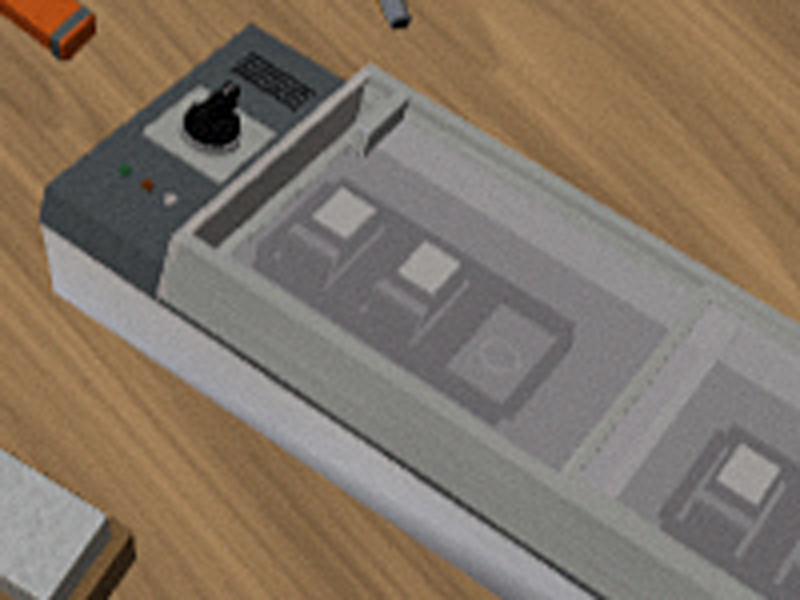

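View pics/c2.png

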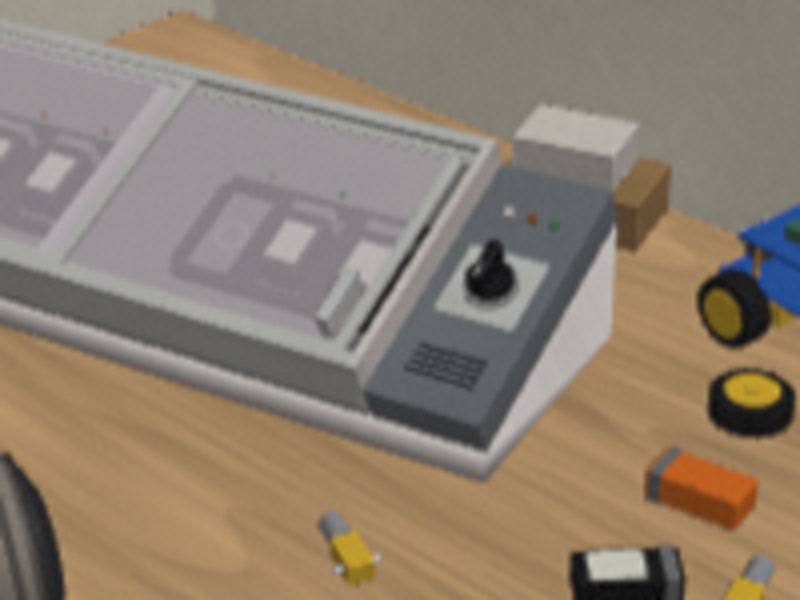

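```bash
cat > h.py <<'E'
import numpy as np, cv2
from scipy.spatial.transform import Rotation as Rn
from cell import monitor, viewer, robot
P={n:viewer.camera_params(n) for n in ("scene","side")}
def ray(n,uv,p=None):
    p=p or P[n]; K=p["camera_matrix"]; a=(uv[0]-K[0,2])/K[0,0]; b=(uv[1]-K[1,2])/K[1,1]
    if n=="wrist":
        r=np.hypot(a,b); s=np.sin(r)/max(r,1e-9); d=np.array([a*s,b*s,np.cos(r)])
    else: d=np.array([a,b,1.])
    d=p["R"].T@d; return -p["R"].T@p["t"], d/np.linalg.norm(d)
def plane(n,uv,z,p=None,nrm=(0,0,1)):
    c,d=ray(n,uv,p); nrm=np.array(nrm); return c+d*((z-c@nrm)/(d@nrm))
def tri(*rays):
    A=0;b=0
    for c,d in rays: M=np.eye(3)-np.outer(d,d);A=A+M;b=b+M@c
    X=np.linalg.solve(A,b); return X,max(np.linalg.norm((np.eye(3)-np.outer(d,d))@(X-c)) for c,d in rays)
def proj(n,X,p=None):
    p=p or P[n]; K=p["camera_matrix"]; c=p["R"]@np.array(X)+p["t"]
    if n=="wrist":
        r=np.hypot(c[0],c[1]); th=np.arctan2(r,c[2]); return K[:2,2]+K[0,0]*th*c[:2]/r
    return K[:2,2]+K[0,0]*c[:2]/c[2]
def tcp():
    s=monitor.observe(); return s["tool_pos"],Rn.from_euler("xyz",s["tool_rot"]).as_matrix(),s
def delta(pos,R):
    """shift (mm) and rotvec (deg) in tool axes from the measured pose"""
    p,R0,s=tcp(); return np.round((R0.T@(np.array(pos)-p))*1000,1), np.round(Rn.from_matrix(R0.T@R).as_rotvec(degrees=True),2)
E
python3 - <<'E'
from h import *
np.set_printoptions(precision=4,suppress=True)
S=lambda u,v:ray("scene",(205+u/4,205+v/4)); D=lambda u,v:ray("side",(170+u/4,125+v/4))
for k,a,b in [("frameNR",(370,65),(362,352)),("frameFR",(175,240),(497,140)),("panNR",(250,25),(487,432)),("panFR",(45,188),(615,197)),
 ("pullA",(407,100),(360,272)),("pullB",(365,128),(322,318)),("bay1lab",(343,211),(372,266)),("bay2lab",(428,268),(292,242)),("bay3",(502,352),(232,235)),
 ("plate",(208,133),(492,288)),("disc",(212,125),(490,280)),("led g",(125,169),(554,224)),("led w",(169,199),(508,211)),("grille",(273,80),(446,363)),("botR",(45,285),(612,330))]:
    X,e=tri(S(*a),D(*b)); print(k,X,"err %.4f"%e)
for n,uv in [("scene",(178,185)),("side",(395,261)),("scene",(241,184)),("side",(326,269)),("scene",(207,144)),("side",(388,309))]: print(n,plane(n,uv,.028 if uv[0]!=207 and uv[0]!=388 else .01))
E
```

```text
frameNR [0.4749 0.0983 0.0934] err 0.0048
frameFR [0.6963 0.1515 0.1687] err 0.0032
panNR [ 0.5022 -0.0057  0.0531] err 0.0041
panFR [0.729  0.0507 0.1383] err 0.0021
pullA [0.5024 0.1449 0.1335] err 0.0188
pullB [0.5014 0.1461 0.0915] err 0.0108
bay1lab [0.5701 0.1777 0.0943] err 0.0039
bay2lab [0.5537 0.2514 0.0956] err 0.0018
bay3 [0.5508 0.3246 0.075 ] err 0.0023
plate [0.6027 0.0726 0.1015] err 0.0011
disc [0.5998 0.0729 0.1102] err 0.0016
led g [0.6752 0.0701 0.1292] err 0.0018
led w [0.6663 0.1098 0.1303] err 0.0005
grille [0.5282 0.0557 0.0752] err 0.0017
botR [0.7398 0.051  0.003 ] err 0.0013
scene [ 0.6439 -0.2782  0.028 ]
side [ 0.6254 -0.2953  0.028 ]
scene [ 0.4868 -0.1509  0.028 ]
side [ 0.4666 -0.1697  0.028 ]
scene [ 0.4628 -0.3699  0.01  ]
side [ 0.4653 -0.3737  0.01  ]
```

```bash
cat >> h.py <<'E'
def frame(yaw,tilt=20):
    """bay axes as columns x,y,z"""
    return Rn.from_euler("zy",[yaw,-tilt],degrees=True).as_matrix() if 0 else Rn.from_euler("ZY",[yaw,-tilt],degrees=True).as_matrix()
def toolR(B): return B@np.diag([-1,1,-1.])
E
python3 - <<'E'
from h import *
np.set_printoptions(precision=4,suppress=True)
B=frame(13.5); print(B)
p,R,s=tcp(); w=viewer.camera_params("wrist"); c=-w["R"].T@w["t"]
print("cam in tool",R.T@(c-p),"cam z in tool",R.T@w["R"][2],"cam x in tool",R.T@w["R"][0])
T=np.array([.51,.16,.34]); print(delta(T,toolR(B)))
E
```

```text
[[ 0.9137 -0.2334 -0.3326]
 [ 0.2194  0.9724 -0.0798]
 [ 0.342   0.      0.9397]]
cam in tool [ 0.0726 -0.0014 -0.1571] cam z in tool [-0.2654 -0.0007  0.9641] cam x in tool [0.0003 1.     0.0009]
(array([-441. , -222.7, -113.6]), array([ -5.38, -19.55, -30.18]))
```

{"api": "move_arm", "payload": {"deltas": [{"x": -0.05,"y": -0.025,"z": -0.05,"wx": -0.6,"wy": -2.2,"wz": -3.4,"hand": 1},{"x": -0.1,"y": -0.05,"z": -0.09,"wx": -1.2,"wy": -4.4,"wz": -6.8,"hand": 1},{"x": -0.155,"y": -0.08,"z": -0.1,"wx": -1.8,"wy": -6.6,"wz": -10.2,"hand": 1},{"x": -0.21,"y": -0.105,"z": -0.113,"wx": -2.4,"wy": -8.8,"wz": -13.6,"hand": 1},{"x": -0.265,"y": -0.135,"z": -0.113,"wx": -3,"wy": -11,"wz": -17,"hand": 1},{"x": -0.32,"y": -0.16,"z": -0.113,"wx": -3.6,"wy": -13.2,"wz": -20.4,"hand": 1},{"x": -0.375,"y": -0.19,"z": -0.113,"wx": -4.5,"wy": -16.5,"wz": -25,"hand": 1},{"x": -0.43,"y": -0.215,"z": -0.113,"wx": -5.4,"wy": -19.5,"wz": -30.2,"hand": 1}]}}

```text
time: 1.15
tool_pos: [0.4932, 0.1778, 0.3398]
tool_rot: [3.141, 0.351, -2.903]
contact_force: [1.0, 0.5, 1.0]
opening: 0.0918
```

{"api": "move_arm", "payload": {"deltas": [{"hand": 1},{"hand": 1},{"hand": 1}]}}

```text
schema error: expected keys x, y, z, wx, wy, wz, hand
```

```bash
python3 - <<'E'
from h import *
import json
np.set_printoptions(precision=4,suppress=True)
w=viewer.camera_params("wrist"); im=viewer.read_camera("wrist")
cv2.imwrite("pics/w1.png",im[:,:,::-1]); np.savez("pics/w1.npz",**w)
p,R,s=tcp();print(p,s["qpos"],s["contact_force"])
cv2.imwrite("pics/w1b.png",cv2.resize(im[:,:,::-1],(800,600),interpolation=cv2.INTER_CUBIC))
E
```

```text
[0.4977 0.172  0.3393] [ 0.1772  0.076   1.6105  0.0183  1.1017 -1.64  ] [ 3.5581 -3.8994  0.1483]
```

View pics/w1b.png

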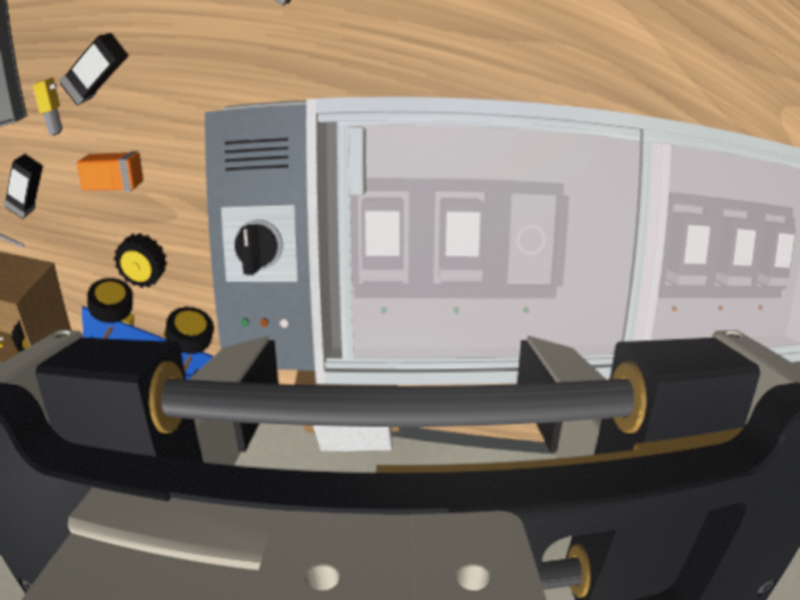

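```bash
python3 - <<'E'
from h import *
np.set_printoptions(precision=4,suppress=True)
w=dict(np.load("pics/w1.npz"))
S=lambda u,v:ray("scene",(205+u/4,205+v/4)); D=lambda u,v:ray("side",(170+u/4,125+v/4)); W=lambda u,v:ray("wrist",(u*.7,v*.7),w)
def t(k,*r):
    X,e=tri(*r); print(k,X,"err %.4f"%e); return X
g=t("led g",S(125,169),D(554,224),W(244,322)); wl=t("led w",S(169,199),D(508,211),W(284,323))
gr=t("grille",S(273,80),D(446,363),W(257,154))
b1=t("b1lab",S(343,211),D(372,266),W(381,234)); b2=t("b2lab",S(428,268),D(292,242),W(462,234)); b3=t("bay3",S(502,352),D(232,235),W(531,240))
t("plate",S(208,133),D(492,288),W(259,244))
t("bl1",D(343,195),W(383,310));t("bl2",D(272,176),W(456,310))
t("pullA",S(405,100),D(360,272),W(358,193)); t("pullA",D(360,272),W(358,193));t("pullB",D(326,318),W(358,128))
t("fNR",S(370,65),D(362,352),W(309,103)); 
for f in (12,12.5,13,13.5,14):
    B=frame(f); print(f,(b2-b1)@B,(b3-b2)@B,(wl-g)@B,(gr-(g*.5+wl*.5))@B, "n:",b1@B,b3@B,g@B)
E
```

```text
led g [0.6749 0.0698 0.129 ] err 0.0019
led w [0.6658 0.1093 0.1298] err 0.0009
grille [0.5273 0.0558 0.0746] err 0.0025
b1lab [0.5704 0.1791 0.0944] err 0.0047
b2lab [0.5532 0.2515 0.0952] err 0.0022
bay3 [0.5508 0.3251 0.0752] err 0.0026
plate [0.6025 0.0726 0.1012] err 0.0013
bl1 [0.5825 0.1962 0.1617] err 0.0171
bl2 [0.5636 0.2538 0.1658] err 0.0198
pullA [0.509  0.1487 0.1365] err 0.0197
pullA [0.5295 0.1506 0.1167] err 0.0039
pullB [0.4793 0.1392 0.1034] err 0.0037
fNR [0.4715 0.0974 0.0922] err 0.0070
12 [-0.0014  0.0744  0.0014] [ 0.0053  0.0725 -0.0233] [-0.0004  0.0405  0.001 ] [-0.1569 -0.0033 -0.0013] n: [ 0.5915  0.0566 -0.1149] [ 0.5955  0.2035 -0.1367] [ 0.6781 -0.072  -0.1095]
12.5 [-0.0008  0.0744  0.0012] [ 0.0059  0.0724 -0.0235] [-0.0001  0.0405  0.0009] [-0.1569 -0.002  -0.0013] n: [ 0.592   0.0514 -0.115 ] [ 0.5971  0.1982 -0.1373] [ 0.6775 -0.0779 -0.1093]
13 [-0.0002  0.0744  0.001 ] [ 0.0065  0.0722 -0.0237] [0.0003 0.0405 0.0008] [-0.1569 -0.0007 -0.0013] n: [ 0.5924  0.0462 -0.1152] [ 0.5987  0.1928 -0.1379] [ 0.6768 -0.0838 -0.109 ]
13.5 [0.0004 0.0744 0.0008] [ 0.0071  0.0721 -0.0239] [0.0006 0.0405 0.0007] [-0.1569  0.0005 -0.0013] n: [ 0.5927  0.041  -0.1153] [ 0.6003  0.1875 -0.1385] [ 0.6761 -0.0897 -0.1088]
14 [0.001  0.0744 0.0005] [ 0.0077  0.072  -0.0241] [0.0009 0.0405 0.0005] [-0.1569  0.0018 -0.0013] n: [ 0.5931  0.0358 -0.1154] [ 0.6018  0.1822 -0.139 ] [ 0.6754 -0.0955 -0.1085]
```

```bash
python3 - <<'E'
from h import *
B=frame(13.3); pull=np.array([.502,.1446,.1157]); print(delta(pull+.06*B[:,2],toolR(B)), pull@B)
E
```

```text
(array([ 79.4, -26.5, 149.1]), array([-0.16,  0.27,  0.54])) [ 0.52990427  0.0252367  -0.06974401]
```

{"api": "move_arm", "payload": {"deltas": [{"x": 0.025,"y": -0.009,"z": 0.05,"wx": 0,"wy": 0,"wz": 0,"hand": 0.4},{"x": 0.05,"y": -0.018,"z": 0.1,"wx": 0,"wy": 0,"wz": 0.4,"hand": 0.4},{"x": 0.079,"y": -0.026,"z": 0.149,"wx": 0,"wy": 0.2,"wz": 0.5,"hand": 0.4},{"x": 0.079,"y": -0.026,"z": 0.149,"wx": 0,"wy": 0.2,"wz": 0.5,"hand": 0.4},{"x": 0.079,"y": -0.026,"z": 0.149,"wx": 0,"wy": 0.2,"wz": 0.5,"hand": 0.4}]}}

```text
time: 1.82
tool_pos: [0.4775, 0.1494, 0.1749]
tool_rot: [3.137, 0.349, -2.915]
contact_force: [1.0, -0.3, 1.1]
opening: 0.0465
```

```bash
cat >> h.py <<'E'
def snap(name):
    w=viewer.camera_params("wrist"); im=viewer.read_camera("wrist"); np.savez(f"pics/{name}.npz",**w)
    cv2.imwrite(f"pics/{name}.png",im[:,:,::-1]); cv2.imwrite(f"pics/{name}b.png",cv2.resize(im[:,:,::-1],(800,600),interpolation=cv2.INTER_CUBIC)); return im,w
E
python3 - <<'E'
from h import *
print(tcp()[0]); snap("w2")
E
```

```text
[0.47747447 0.14943264 0.1749209 ]
```

View pics/w2b.png

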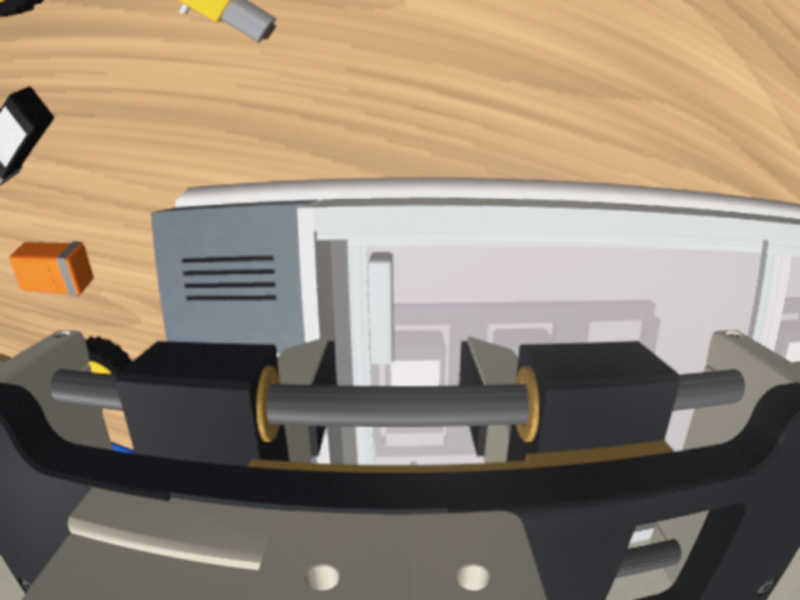

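```bash
python3 - <<'E'
from h import *
np.set_printoptions(precision=4,suppress=True,linewidth=200)
im=cv2.imread("pics/w2.png"); g=im.mean(2)
for r in (200,215,235): print(r,g[r-2:r+3,240:290].mean(0).astype(int))
print("col265",list(enumerate(g[165:262,262:269].mean(1).astype(int),165)))
im1=cv2.imread("pics/w1.png").mean(2)
print("w1",im1[108:118,235:265].mean(0).astype(int)); print(list(enumerate(im1[82:145,248:253].mean(1).astype(int),82)))
E
```

```text
200 [134 134 138 154 189 215 221 222 224 225 224 222 219 219 222 223 218 208 211 222 225 226 226 225 224 224 224 225 225 224 223 221 209 182 164 183 206 213 213 213 213 213 213 213 213 213 213 213 213
 213]
215 [134 134 134 141 168 202 218 221 223 225 225 223 221 220 221 222 220 209 207 220 225 226 226 226 225 224 225 225 225 224 223 221 211 186 159 159 177 183 182 183 182 182 183 182 183 182 182 182 182
 183]
235 [133 133 133 135 142 173 210 219 221 224 226 224 222 220 220 221 221 215 201 205 220 224 225 225 225 225 225 225 225 224 223 221 213 192 163 153 166 176 179 179 179 179 179 179 179 179 179 179 179
 178]
col265 [(165, np.int64(226)), (166, np.int64(225)), (167, np.int64(225)), (168, np.int64(226)), (169, np.int64(227)), (170, np.int64(227)), (171, np.int64(224)), (172, np.int64(218)), (173, np.int64(214)), (174, np.int64(212)), (175, np.int64(200)), (176, np.int64(166)), (177, np.int64(132)), (178, np.int64(122)), (179, np.int64(122)), (180, np.int64(124)), (181, np.int64(131)), (182, np.int64(152)), (183, np.int64(180)), (184, np.int64(207)), (185, np.int64(222)), (186, np.
[... 2456 characters left out ...]
3, np.int64(207)), (114, np.int64(207)), (115, np.int64(207)), (116, np.int64(207)), (117, np.int64(207)), (118, np.int64(207)), (119, np.int64(207)), (120, np.int64(206)), (121, np.int64(207)), (122, np.int64(207)), (123, np.int64(207)), (124, np.int64(206)), (125, np.int64(207)), (126, np.int64(207)), (127, np.int64(207)), (128, np.int64(207)), (129, np.int64(207)), (130, np.int64(207)), (131, np.int64(207)), (132, np.int64(207)), (133, np.int64(207)), (134, np.int64(206)), (135, np.int64(201)), (136, np.int64(188)), (137, np.int64(181)), (138, np.int64(181)), (139, np.int64(180)), (140, np.int64(180)), (141, np.int64(179)), (142, np.int64(179)), (143, np.int64(178)), (144, np.int64(178))]
```

```bash
python3 - <<'E'
from h import *
np.set_printoptions(precision=4,suppress=True,linewidth=200)
w1=dict(np.load("pics/w1.npz"));w2=dict(np.load("pics/w2.npz")); B=frame(13.3)
for n in (-.06,-.065,-.07,-.075,-.08):
    f=lambda uv,w:plane("wrist",uv,n,w,B[:,2])@B
    a,b=f((265.8,183),w2),f((265.8,254.5),w2); c,d=f((249,89),w1),f((249.5,135.7),w1)
    print(n,(b-a)[0],(d-c)[0],(a+b)/2,(c+d)/2, "width",(f((273.3,215),w2)-f((257.8,215),w2))[1])
print(tri(ray("wrist",(265.5,183),w2),ray("wrist",(249,89),w1)),tri(ray("wrist",(265.8,254.5),w2),ray("wrist",(249.5,135.7),w1)))
def t(a,b):
    X,e=tri(ray("wrist",np.array(a)*.7,w2),ray("wrist",np.array(b)*.7,w1)); print(X@B,e)
t((228,257),(256,139)); t((231,298),(257,167)); 
p,R,s=tcp(); print(p@B)
E
```

```text
-0.06 0.05164894644656354 0.051747703309121595 [ 0.5247  0.0267 -0.06  ] [ 0.5275  0.0274 -0.06  ] width 0.010568622362112617
-0.065 0.052870182523693354 0.05246885358918674 [ 0.5263  0.0265 -0.065 ] [ 0.5275  0.027  -0.065 ] width 0.01081851677046275
-0.07 0.05409141860082323 0.0531900038692521 [ 0.528   0.0263 -0.07  ] [ 0.5274  0.0266 -0.07  ] width 0.011068411178812881
-0.075 0.0553126546779531 0.053911154149317464 [ 0.5296  0.0261 -0.075 ] [ 0.5273  0.0261 -0.075 ] width 0.011318305587163138
-0.08 0.05653389075508286 0.05463230442938277 [ 0.5312  0.0259 -0.08  ] [ 0.5273  0.0257 -0.08  ] width 0.01156819999551327
(array([0.475 , 0.1395, 0.106 ]), np.float64(8.481094221455162e-05)) (array([0.523 , 0.1508, 0.1258]), np.float64(0.0005546633142343143))
[ 0.5049 -0.0663 -0.1093] 0.0005176458406073165
[ 0.5302 -0.0659 -0.1082] 3.0375685830021524e-05
[ 0.5293  0.0356 -0.0059]
```

{"api": "move_arm", "payload": {"deltas": [{"x": 0,"y": -0.0094,"z": 0.03,"wx": 0,"wy": 0,"wz": 0,"hand": 0.4},{"x": 0.001,"y": -0.0094,"z": 0.055,"wx": 0,"wy": 0,"wz": 0,"hand": 0.4},{"x": 0.001,"y": -0.0094,"z": 0.068,"wx": 0,"wy": 0,"wz": 0,"hand": 0.4},{"x": 0.001,"y": -0.0094,"z": 0.074,"wx": 0,"wy": 0,"wz": 0,"hand": 0.4},{"x": 0.001,"y": -0.0094,"z": 0.074,"wx": 0,"wy": 0,"wz": 0,"hand": 0.4}]}}

```text
time: 2.5
tool_pos: [0.5017, 0.1458, 0.1033]
tool_rot: [3.137, 0.347, -2.915]
contact_force: [0.5, 0.2, -0.1]
opening: 0.0369
```

{"api": "move_arm", "payload": {"deltas": [{"x": 0,"y": 0,"z": 0,"wx": 0,"wy": 0,"wz": 0,"hand": 0.05},{"x": 0,"y": 0,"z": 0,"wx": 0,"wy": 0,"wz": 0,"hand": 0.05},{"x": 0,"y": 0,"z": 0,"wx": 0,"wy": 0,"wz": 0,"hand": 0.05},{"x": 0,"y": 0,"z": 0,"wx": 0,"wy": 0,"wz": 0,"hand": 0.05}], "grip_force": 25}}

```text
time: 3.0
tool_pos: [0.5014, 0.1456, 0.1031]
tool_rot: [3.137, 0.346, -2.915]
contact_force: [-1.7, 0.9, 3.2]
opening: 0.0117
```

```bash
python3 - <<'E'
from h import *
p,R,s=tcp();B=frame(13.3);print(p@B,s["opening"],s["contact_force"],delta(p,toolR(B)))
E
```

```text
[ 0.52520246  0.02630869 -0.08148993] 0.01173817797852124 [-1.70784869  0.86815205  3.18688399] (array([0., 0., 0.]), array([ 0.15, -0.16, -0.3 ]))
```

{"api": "move_arm", "payload": {"deltas": [{"x": 0,"y": 0.01,"z": 0,"wx": 0,"wy": 0,"wz": 0,"hand": 0.05},{"x": 0,"y": 0.03,"z": 0,"wx": 0,"wy": 0,"wz": 0,"hand": 0.05},{"x": 0,"y": 0.055,"z": 0,"wx": 0,"wy": 0,"wz": 0,"hand": 0.05},{"x": 0,"y": 0.08,"z": 0,"wx": 0,"wy": 0,"wz": 0,"hand": 0.05},{"x": 0,"y": 0.105,"z": 0,"wx": 0,"wy": 0,"wz": 0,"hand": 0.05},{"x": 0,"y": 0.13,"z": 0,"wx": 0,"wy": 0,"wz": 0,"hand": 0.05}]}}

```text
time: 3.75
tool_pos: [0.471, 0.2721, 0.1031]
tool_rot: [3.138, 0.344, -2.915]
contact_force: [-1.6, -3.6, 3.3]
opening: 0.0119
```

```bash
python3 - <<'E'
from h import *
p,R,s=tcp();B=frame(13.3);print(p@B,s["opening"],s["contact_force"]@B,delta(p,toolR(B)))
E
```

```text
[ 0.52475331  0.15643383 -0.08132907] 0.01192052828513645 [-1.11991984 -3.16725262  3.90177195] (array([0., 0., 0.]), array([ 0.09, -0.3 , -0.29]))
```

{"api": "move_arm", "payload": {"deltas": [{"x": 0,"y": 0.025,"z": 0,"wx": 0,"wy": 0,"wz": 0,"hand": 0.05},{"x": 0,"y": 0.05,"z": 0,"wx": 0,"wy": 0,"wz": 0,"hand": 0.05},{"x": 0,"y": 0.075,"z": 0,"wx": 0,"wy": 0,"wz": 0,"hand": 0.05},{"x": 0,"y": 0.092,"z": 0,"wx": 0,"wy": 0,"wz": 0,"hand": 0.05},{"x": 0,"y": 0.098,"z": 0,"wx": 0,"wy": 0,"wz": 0,"hand": 0.05}]}}

```text
time: 4.38
tool_pos: [0.4481, 0.3675, 0.103]
tool_rot: [3.139, 0.343, -2.914]
contact_force: [-5.7, -4.9, 5.1]
opening: 0.0121
```

{"api": "move_arm", "payload": {"deltas": [{"x": 0,"y": 0.004,"z": 0,"wx": 0,"wy": 0,"wz": 0,"hand": 0.05},{"x": 0,"y": 0.008,"z": 0,"wx": 0,"wy": 0,"wz": 0,"hand": 0.05}]}}

```text
time: 4.62
tool_pos: [0.4464, 0.3741, 0.103]
tool_rot: [3.14, 0.342, -2.914]
contact_force: [-0.6, -20.4, 8.7]
opening: 0.0115
```

```bash
python3 - <<'E'
from h import *
p,R,s=tcp();B=frame(13.3);print(p@B,s["opening"],s["contact_force"]@B,delta(p,toolR(B)))
E
```

```text
[ 0.52436126  0.26141153 -0.0812305 ] 0.011480467866761455 [ -1.94759172 -19.69537999   9.96771614] (array([0., 0., 0.]), array([ 0.01, -0.41, -0.27]))
```

{"api": "move_arm", "payload": {"deltas": [{"x": 0,"y": -0.003,"z": 0,"wx": 0,"wy": 0,"wz": 0,"hand": 0.3},{"x": 0,"y": -0.003,"z": 0,"wx": 0,"wy": 0,"wz": 0,"hand": 0.3},{"x": 0,"y": -0.003,"z": -0.03,"wx": 0,"wy": 0,"wz": 0,"hand": 0.3},{"x": 0,"y": -0.03,"z": -0.08,"wx": 0,"wy": 0.3,"wz": 0.3,"hand": 1},{"x": -0.02,"y": -0.08,"z": -0.11,"wx": 0,"wy": 0.3,"wz": 0.3,"hand": 1},{"x": -0.04,"y": -0.13,"z": -0.14,"wx": 0,"wy": 0.3,"wz": 0.3,"hand": 1},{"x": -0.04,"y": -0.144,"z": -0.14,"wx": 0,"wy": 0.3,"wz": 0.3,"hand": 1},{"x": -0.04,"y": -0.144,"z": -0.14,"wx": 0,"wy": 0.3,"wz": 0.3,"hand": 1}]}}

```text
time: 5.62
tool_pos: [0.4715, 0.2312, 0.2487]
tool_rot: [3.135, 0.341, -2.924]
contact_force: [-0.2, -0.2, -1.3]
opening: 0.0729
```

```bash
python3 - <<'E'
from h import *
p,R,s=tcp();B=frame(13.3);print(p@B,s["opening"],s["contact_force"]@B,delta(p,toolR(B)))
snap("w3")
E
```

```text
[0.56624894 0.11653527 0.05856169] 0.07293498269753283 [-0.68937384 -0.10365711 -1.09673373] (array([0., 0., 0.]), array([ 0.11, -0.45, -0.76]))
```

View pics/w3b.png

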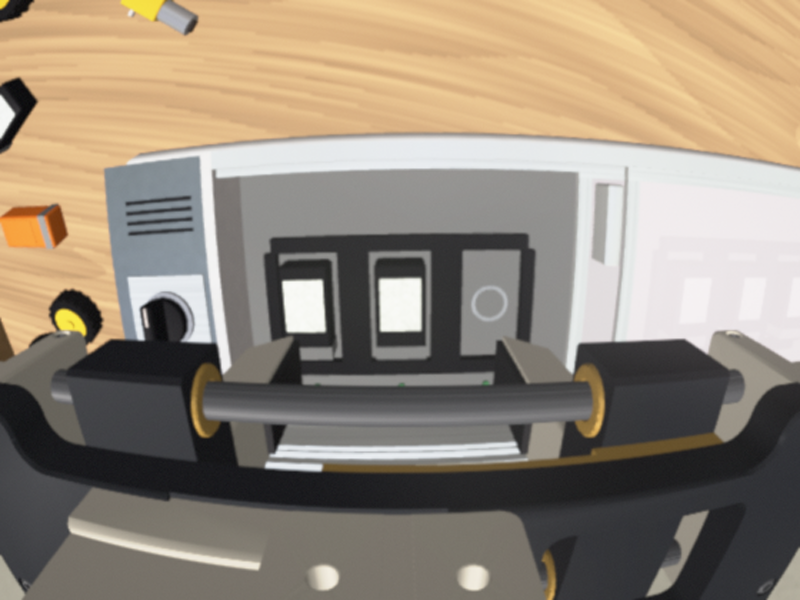

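```bash
python3 - <<'E'
from h import *
np.set_printoptions(precision=4,suppress=True,linewidth=220)
w=dict(np.load("pics/w3.npz")); im=cv2.imread("pics/w3.png"); B=frame(13.3); nb=B[:,2]
m=(im.min(2)>225).astype(np.uint8); m[:180]=0;m[245:]=0;m[:,:170]=0;m[:,350:]=0
cs,_=cv2.findContours(m,0,2)
f=lambda uv,n:plane("wrist",uv,n,w,nb)@B
for c in cs:
    if cv2.contourArea(c)<200: continue
    bx=cv2.boxPoints(cv2.minAreaRect(c)); print("label",cv2.minAreaRect(c)); print([f(q,-.114)[:2] for q in bx], f(bx.mean(0),-.114))
print("circle",f((489.5*.7,303*.7),-.142))
ti=cv2.cvtColor(im,cv2.COLOR_BGR2GRAY)
for nm,u,v in [("bay3 recess TL",462,250),("TR",521,250),("BL",460,355),("BR",521,355),("b1rec",278,253),("b1rec",338,253),("b2rec",370,250),("b2rec",431,250),("b2recB",370,358),("b2recB",431,358)]: print(nm,f((u*.7,v*.7),-.142 ))
for nm,u,v in [("p1",281,265),("p1",328,262),("p2",378,260),("p2",424,259),("p2B",379,340),("p2B",424,340)]: print(nm,f((u*.7,v*.7),-.114 ))
print("knob",f((165*.7,315*.7),-.071),"plate",[f((u*.7,v*.7),-.109) for u,v in((128,281),(199,276))])
E
```

```text
label ((212.5, 214.0), (34.0, 27.0), 90.0)
[array([0.5731, 0.0317]), array([0.5736, 0.0611]), array([0.6116, 0.0589]), array([0.6116, 0.0285])] [ 0.5922  0.0453 -0.114 ]
label ((279.5, 213.0), (34.0, 27.0), 90.0)
[array([0.5732, 0.1035]), array([0.5735, 0.1317]), array([0.6112, 0.1317]), array([0.6108, 0.1026])] [ 0.5919  0.1174 -0.114 ]
circle [ 0.6002  0.1911 -0.142 ]
bay3 recess TL [ 0.5563  0.1674 -0.142 ]
TR [ 0.5563  0.2156 -0.142 ]
BL [ 0.6454  0.168  -0.142 ]
BR [ 0.6471  0.2212 -0.142 ]
b1rec [ 0.5563  0.0208 -0.142 ]
b1rec [ 0.5575  0.0697 -0.142 ]
b2rec [ 0.5555  0.095  -0.142 ]
b2rec [ 0.5561  0.1428 -0.142 ]
b2recB [ 0.6468  0.0924 -0.142 ]
b2recB [ 0.6475  0.1435 -0.142 ]
p1 [ 0.5606  0.03   -0.114 ]
p1 [ 0.5591  0.0657 -0.114 ]
p2 [ 0.5582  0.1023 -0.114 ]
p2 [ 0.5579  0.1357 -0.114 ]
p2B [ 0.6201  0.1016 -0.114 ]
p2B [ 0.6205  0.1359 -0.114 ]
knob [ 0.5857 -0.0493 -0.071 ] plate [array([ 0.569 , -0.1029, -0.109 ]), array([ 0.5664, -0.0357, -0.109 ])]
```

{"api": "move_arm", "payload": {"deltas": [{"x": -0.01,"y": -0.025,"z": 0.01,"wx": 0,"wy": -0.4,"wz": -0.7,"hand": 0.6},{"x": -0.02,"y": -0.05,"z": 0.04,"wx": 0,"wy": -0.4,"wz": -0.7,"hand": 0.6},{"x": -0.032,"y": -0.0695,"z": 0.08,"wx": 0,"wy": -0.4,"wz": -0.7,"hand": 0.6},{"x": -0.032,"y": -0.0695,"z": 0.12,"wx": 0,"wy": -0.4,"wz": -0.7,"hand": 0.6},{"x": -0.032,"y": -0.0695,"z": 0.15,"wx": 0,"wy": -0.4,"wz": -0.7,"hand": 0.6},{"x": -0.032,"y": -0.0695,"z": 0.15,"wx": 0,"wy": -0.4,"wz": -0.7,"hand": 0.6}]}}

```text
time: 6.42
tool_pos: [0.5629, 0.1838, 0.1141]
tool_rot: [3.139, 0.341, -2.907]
contact_force: [-0.7, -1.0, 0.9]
opening: 0.0553
```

```bash
python3 - <<'E'
from h import *
np.set_printoptions(precision=4,suppress=True,linewidth=220)
p,R,s=tcp();B=frame(13.3);print(p@B,s["opening"],s["contact_force"]@B,delta(p,toolR(B)))
im,w=snap("w4")
E
```

```text
[ 0.5935  0.0494 -0.0946] 0.05532790561696831 [-0.5206 -0.8323  1.1002] (array([0., 0., 0.]), array([ 0.21, -0.45,  0.14]))
```

View pics/w4b.png

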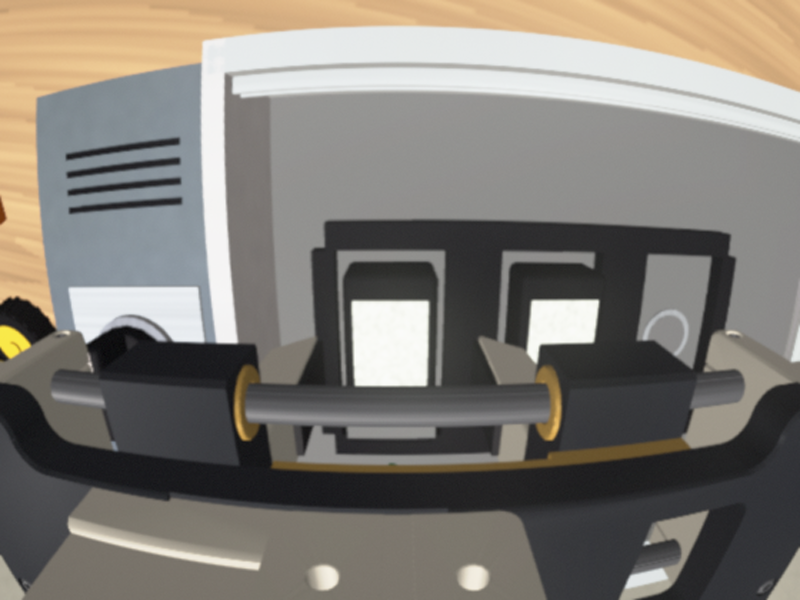

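{"api": "move_arm", "payload": {"deltas": [{"x": -0.004,"y": -0.002,"z": 0.015,"wx": 0,"wy": 0,"wz": 0,"hand": 0.6},{"x": -0.004,"y": -0.002,"z": 0.025,"wx": 0,"wy": 0,"wz": 0,"hand": 0.6},{"x": -0.004,"y": -0.002,"z": 0.033,"wx": 0,"wy": 0,"wz": 0,"hand": 0.6},{"x": -0.004,"y": -0.002,"z": 0.033,"wx": 0,"wy": 0,"wz": 0,"hand": 0.6},{"x": -0.004,"y": -0.002,"z": 0.033,"wx": 0,"wy": 0,"wz": 0,"hand": 0.3},{"x": -0.004,"y": -0.002,"z": 0.033,"wx": 0,"wy": 0,"wz": 0,"hand": 0.3},{"x": -0.004,"y": -0.002,"z": 0.033,"wx": 0,"wy": 0,"wz": 0,"hand": 0.3},{"x": -0.004,"y": -0.002,"z": 0.033,"wx": 0,"wy": 0,"wz": 0,"hand": 0.3}], "grip_force": 30}}

```text
time: 7.48
tool_pos: [0.5796, 0.1846, 0.0879]
tool_rot: [3.139, 0.348, -2.908]
contact_force: [-1.9, -0.9, 2.7]
opening: 0.038
```

```bash
python3 - <<'E'
from h import *
np.set_printoptions(precision=4,suppress=True,linewidth=220)
p,R,s=tcp();B=frame(13.3);print(p@B,s["opening"],s["contact_force"]@B,delta(p,toolR(B)))
# tray corners: grey mask in scene & side
for n in ("scene","side"):
    im=cv2.imread(f"pics/{n}0.png"); h=cv2.cvtColor(im,cv2.COLOR_BGR2HSV)
    m=((h[...,1]<50)&(h[...,2]>40)&(h[...,2]<130)).astype(np.uint8)
    m=cv2.morphologyEx(m,2,np.ones((3,3)))
    x=(150,115,250,175) if n=="scene" else (345,270,430,350)
    k=np.zeros_like(m);k[x[1]:x[3],x[0]:x[2]]=m[x[1]:x[3],x[0]:x[2]]
    cs,_=cv2.findContours(k,0,2); c=max(cs,key=cv2.contourArea); q=cv2.approxPolyDP(cv2.convexHull(c),6,True)[:,0]
    print(n,cv2.contourArea(c),q.tolist(),[plane(n,a,.025)[:2].round(3).tolist() for a in q],[plane(n,a,.0)[:2].round(3).tolist() for a in q])
E
```

```text
[ 0.6001  0.0463 -0.1249] 0.03796865646052849 [-1.0356 -0.4414  3.2796] (array([0., 0., 0.]), array([ 0.15, -0.06,  0.08]))
scene 1529.0 [[236, 137], [202, 171], [175, 154], [209, 121]] [[0.375, -0.32], [0.55, -0.276], [0.577, -0.392], [0.401, -0.439]] [[0.362, -0.338], [0.541, -0.294], [0.568, -0.412], [0.389, -0.459]]
side 3327.0 [[374, 275], [424, 290], [401, 346], [348, 326]] [[0.538, -0.282], [0.575, -0.414], [0.368, -0.467], [0.336, -0.338]] [[0.563, -0.268], [0.602, -0.404], [0.389, -0.458], [0.356, -0.326]]
```

```bash
python3 - <<'E'
from h import *
p,R,s=tcp();B=frame(13.3);print(delta(p+.12*B[:,2],toolR(frame(13.3,0))))
E
```

```text
(array([ 1.0e-01,  3.0e-01, -1.2e+02]), array([ 0.13, 19.94,  0.11]))
```

{"api": "move_arm", "payload": {"deltas": [{"x": 0,"y": 0,"z": -0.015,"wx": 0,"wy": 0,"wz": 0,"hand": 0.3},{"x": 0,"y": 0,"z": -0.05,"wx": 0,"wy": 0,"wz": 0,"hand": 0.3},{"x": 0,"y": 0,"z": -0.09,"wx": 0,"wy": 0,"wz": 0,"hand": 0.3},{"x": 0,"y": 0,"z": -0.12,"wx": 0,"wy": 7,"wz": 0,"hand": 0.3},{"x": 0,"y": 0,"z": -0.12,"wx": 0,"wy": 14,"wz": 0,"hand": 0.3},{"x": 0,"y": 0,"z": -0.12,"wx": 0,"wy": 20,"wz": 0,"hand": 0.3},{"x": 0,"y": 0,"z": -0.12,"wx": 0,"wy": 20,"wz": 0,"hand": 0.3}]}}

```text
time: 8.35
tool_pos: [0.5407, 0.175, 0.2004]
tool_rot: [3.14, -0.001, -2.907]
contact_force: [0.1, 1.2, -3.4]
opening: 0.0378
```

```bash
python3 - <<'E'
from h import *
p,R,s=tcp();print(p,R.round(3),s["opening"],s["contact_force"],s["qpos"])
print(delta([.45,-.32,.2],toolR(frame(14.7-90,0))),delta([.55,-.05,.23],toolR(frame(-30,0))))
E
```

```text
[0.54065567 0.17496228 0.20036578] [[-0.973 -0.232 -0.001]
 [-0.232  0.973  0.002]
 [ 0.001  0.002 -1.   ]] 0.03780722557432697 [ 0.11094988  1.20363793 -3.35491024] [ 0.17706844  0.44265425  1.44327755  0.00196041  1.2565999  -1.62867326]
(array([ 2.031e+02, -4.604e+02, -3.000e-01]), array([ 5.000e-02, -1.200e-01,  8.873e+01])) (array([  43.2, -220.9,  -30. ]), array([ 0.09, -0.09, 43.43]))
```

{"api": "move_arm", "payload": {"deltas": [{"x": 0.022,"y": -0.05,"z": -0.02,"wx": 0,"wy": 0,"wz": 10,"hand": 0.3},{"x": 0.046,"y": -0.105,"z": -0.03,"wx": 0,"wy": 0,"wz": 20,"hand": 0.3},{"x": 0.071,"y": -0.16,"z": -0.03,"wx": 0,"wy": 0,"wz": 30,"hand": 0.3},{"x": 0.095,"y": -0.215,"z": -0.03,"wx": 0,"wy": 0,"wz": 40,"hand": 0.3},{"x": 0.119,"y": -0.27,"z": -0.03,"wx": 0,"wy": 0,"wz": 50,"hand": 0.3},{"x": 0.144,"y": -0.325,"z": -0.03,"wx": 0,"wy": 0,"wz": 60,"hand": 0.3},{"x": 0.168,"y": -0.38,"z": -0.02,"wx": 0,"wy": 0,"wz": 70,"hand": 0.3},{"x": 0.192,"y": -0.435,"z": -0.01,"wx": 0,"wy": 0,"wz": 80,"hand": 0.3}]}}

```text
time: 9.35
tool_pos: [0.453, -0.2942, 0.21]
tool_rot: [3.142, -0.0, 1.974]
contact_force: [1.7, -0.4, -1.3]
opening: 0.0376
```

```bash
python3 - <<'E'
from h import *
p,R,s=tcp();print(p,s["opening"],delta([.45,-.32,.2],toolR(frame(14.7-90,0))))
im,w=snap("w5")
E
```

```text
[ 0.45298014 -0.29417535  0.2099936 ] 0.03757631963396701 (array([-22.6, -12.9,  10. ]), array([ 0. , -0. ,  8.4]))
```

View pics/w5b.png

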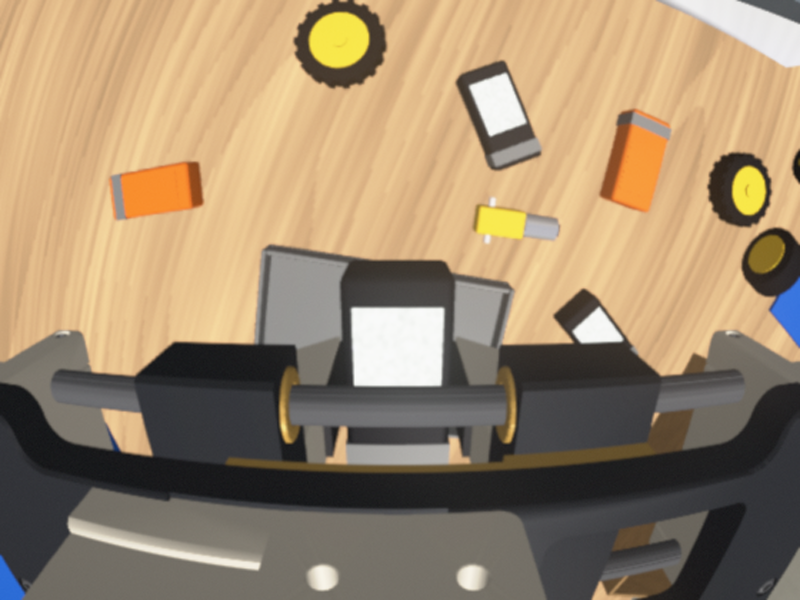

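```bash
python3 - <<'E'
from h import *
np.set_printoptions(precision=4,suppress=True,linewidth=220)
w=dict(np.load("pics/w5.npz"))
f=lambda u,v,z:plane("wrist",(u*.7,v*.7),z,w)
a,b=f(263,247,.025),f(513,289,.025); print("tray",a,b,np.linalg.norm(b-a),np.degrees(np.arctan2(*(b-a)[1::-1])))
u=(b-a)/np.linalg.norm(b-a); v=np.array([u[1],-u[0],0]); print("centre",(a+b)/2+.07*v, v)
q=[f(*c,.028) for c in((461,79),(505,62),(541,153),(492,169))]; print("spent",np.array(q),np.mean(q,0))
print([np.linalg.norm(q[i]-q[(i+1)%4]) for i in range(4)], np.degrees(np.arctan2(*(q[3]-q[0])[1::-1])))
print("lab",np.mean([f(*c,.028) for c in((467,87),(503,74),(527,121),(494,137))],0))
print("spentB near corner",f(589,290,.028),f(556,322,.028),f(631,347,.028))
for c in((478,205),(523,215),(557,229),(490,240)): print("motor",f(*c,.01))
E
```

```text
tray [ 0.3516 -0.3241  0.025 ] [ 0.5424 -0.2789  0.025 ] 0.19605406949223944 13.311477072163092
centre [ 0.4631 -0.3696  0.025 ] [ 0.2302 -0.9731  0.    ]
spent [[ 0.4398 -0.151   0.028 ]
 [ 0.4641 -0.1243  0.028 ]
 [ 0.5162 -0.1754  0.028 ]
 [ 0.4872 -0.2028  0.028 ]] [ 0.4768 -0.1634  0.028 ]
[np.float64(0.036107603179230334), np.float64(0.07305164327443267), np.float64(0.039870571052554704), np.float64(0.07016926821195203)] -47.51692440774929
lab [ 0.472  -0.1568  0.028 ]
spentB near corner [ 0.601  -0.2538  0.028 ] [ 0.5874 -0.2887  0.028 ] [ 0.6652 -0.2818  0.028 ]
motor [ 0.4921 -0.2315  0.01  ]
motor [ 0.5285 -0.2236  0.01  ]
motor [ 0.5596 -0.2216  0.01  ]
motor [ 0.5125 -0.2527  0.01  ]
```

```bash
python3 - <<'E'
from h import *
print(delta([.507,-.359,.06],toolR(frame(13.6-90,0))))
E
```

```text
(array([-74.7,  30.1, 148.4]), array([-0.19,  0.15,  8.86]))
```

{"api": "move_arm", "payload": {"deltas": [{"x": -0.037,"y": 0.015,"z": 0.03,"wx": 0,"wy": 0,"wz": 4.5,"hand": 0.3},{"x": -0.075,"y": 0.03,"z": 0.06,"wx": 0,"wy": 0,"wz": 8.9,"hand": 0.3},{"x": -0.075,"y": 0.03,"z": 0.11,"wx": 0,"wy": 0,"wz": 8.9,"hand": 0.3},{"x": -0.075,"y": 0.03,"z": 0.148,"wx": 0,"wy": 0,"wz": 8.9,"hand": 0.3},{"x": -0.075,"y": 0.03,"z": 0.148,"wx": 0,"wy": 0,"wz": 8.9,"hand": 0.3}]}}

```text
time: 10.02
tool_pos: [0.509, -0.3474, 0.059]
tool_rot: [-3.137, -0.007, 1.825]
contact_force: [-0.1, 0.8, -0.7]
opening: 0.0377
```

{"api": "move_arm", "payload": {"deltas": [{"x": 0,"y": 0,"z": 0.015,"wx": 0,"wy": 0,"wz": 0,"hand": 0.3},{"x": 0,"y": 0,"z": 0.027,"wx": 0,"wy": 0,"wz": 0,"hand": 0.3},{"x": 0,"y": 0,"z": 0.033,"wx": 0,"wy": 0,"wz": 0,"hand": 0.3},{"x": 0,"y": 0,"z": 0.036,"wx": 0,"wy": 0,"wz": 0,"hand": 0.3},{"x": 0,"y": 0,"z": 0.036,"wx": 0,"wy": 0,"wz": 0,"hand": 0.3}]}}

```text
time: 10.65
tool_pos: [0.5112, -0.3495, 0.0257]
tool_rot: [-3.14, -0.002, 1.824]
contact_force: [-0.2, -0.8, -1.3]
opening: 0.0377
```

```bash
python3 - <<'E'
from h import *
p,R,s=tcp();print(p,s["opening"],s["contact_force"],delta([.507,-.359,.0215],toolR(frame(13.6-90,0))))
E
```

```text
[ 0.51117316 -0.3495006   0.02566006] 0.037741184846785396 [-0.21289599 -0.84869518 -1.33445272] (array([-8.2, -6.4,  4.2]), array([-0.09, -0.11,  0.93]))
```

{"api": "move_arm", "payload": {"deltas": [{"x": -0.005,"y": -0.004,"z": 0,"wx": 0,"wy": 0,"wz": 0.9,"hand": 0.3},{"x": -0.008,"y": -0.006,"z": 0.001,"wx": 0,"wy": 0,"wz": 0.9,"hand": 0.3},{"x": -0.008,"y": -0.006,"z": 0.003,"wx": 0,"wy": 0,"wz": 0.9,"hand": 0.3},{"x": -0.008,"y": -0.006,"z": 0.004,"wx": 0,"wy": 0,"wz": 0.9,"hand": 0.3},{"x": -0.008,"y": -0.006,"z": 0.004,"wx": 0,"wy": 0,"wz": 0.9,"hand": 0.3}]}}

```text
time: 11.28
tool_pos: [0.5072, -0.3585, 0.0214]
tool_rot: [-3.14, -0.002, 1.809]
contact_force: [-0.2, -0.4, -1.1]
opening: 0.0376
```

```bash
python3 - <<'E'
from h import *
p,R,s=tcp();print(p,s["opening"],s["contact_force"],delta([.507,-.359,.0215],toolR(frame(13.6-90,0))))
E
```

```text
[ 0.50722887 -0.35850017  0.02140329] 0.037613925623461476 [-0.210893   -0.43884459 -1.06638176] (array([-0.4, -0.3, -0.1]), array([-0.11, -0.14,  0.03]))
```

{"api": "move_arm", "payload": {"deltas": [{"x": 0,"y": 0,"z": 0.001,"wx": 0,"wy": 0,"wz": 0,"hand": 0.3},{"x": 0,"y": 0,"z": 0.002,"wx": 0,"wy": 0,"wz": 0,"hand": 0.3},{"x": 0,"y": 0,"z": 0.002,"wx": 0,"wy": 0,"wz": 0,"hand": 0.3}]}}

```text
time: 11.65
tool_pos: [0.5072, -0.3586, 0.0195]
tool_rot: [-3.14, -0.002, 1.809]
contact_force: [-0.6, 0.7, -2.4]
opening: 0.0377
```

{"api": "move_arm", "payload": {"deltas": [{"x": 0,"y": 0,"z": 0.0005,"wx": 0,"wy": 0,"wz": 0,"hand": 0.55},{"x": 0,"y": 0,"z": 0.0005,"wx": 0,"wy": 0,"wz": 0,"hand": 0.55},{"x": 0,"y": 0,"z": -0.02,"wx": 0,"wy": 0,"wz": 0,"hand": 0.55},{"x": 0,"y": 0,"z": -0.07,"wx": 0,"wy": 0,"wz": 0,"hand": 0.55},{"x": 0,"y": 0,"z": -0.13,"wx": 0,"wy": 0,"wz": 0,"hand": 0.6},{"x": 0,"y": 0,"z": -0.18,"wx": 0,"wy": 0,"wz": 0,"hand": 0.6},{"x": 0,"y": 0,"z": -0.18,"wx": 0,"wy": 0,"wz": 0,"hand": 0.6}]}}

```text
time: 12.52
tool_pos: [0.5094, -0.3605, 0.205]
tool_rot: [3.138, 0.006, 1.809]
contact_force: [-0.3, -0.7, -0.7]
opening: 0.0551
```

```bash
python3 - <<'E'
from h import *
B=frame(13.3)
p,R,s=tcp();print(p,s["opening"],s["contact_force"],s["qpos"])
T=B@[.598,.119,.0]; print(T,delta(T,toolR(frame(13.3,0))),delta(T,toolR(B)))
im,w=snap("w6"); sc=viewer.read_camera("scene")[:,:,::-1]; sd=viewer.read_camera("side")[:,:,::-1]
cv2.imwrite("pics/s1.png",sc);cv2.imwrite("pics/d1.png",sd)
cv2.imwrite("pics/m1.png",np.hstack([cv2.resize(im[:,:,::-1],(533,400)),cv2.resize(sc[110:210,130:280][:,:,:],(267,178)).repeat(1,0)[:400].copy() if 0 else cv2.copyMakeBorder(cv2.resize(sc[110:210,130:280],(267,178)),0,222,0,0,0)]))
E
```

```text
[ 0.50942576 -0.36046989  0.2049574 ] 0.05512891972072804 [-0.26385723 -0.70212522 -0.65675182] [-7.38404346e-01  5.37289490e-01  1.27168285e+00 -2.73115216e-04
  1.32511587e+00 -9.76288011e-01]
[0.51948851 0.24508156 0.20452805] (array([586.1, 152.5,  -2.7]), array([ -0.11,   0.47, -89.67])) (array([586.1, 152.5,  -2.7]), array([-15.74, -15.26, -88.63]))
```

View pics/m1.png

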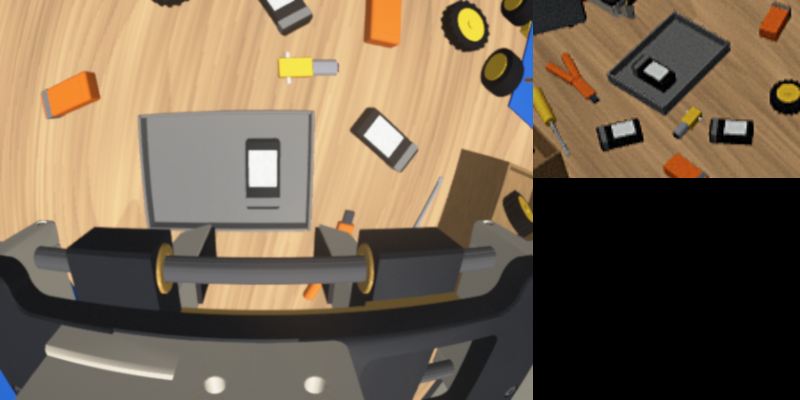

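```bash
cat >> h.py <<'E'
Z3=np.array([0,0,0])
E
python3 - <<'E'
from h import *
np.set_printoptions(precision=4,suppress=True,linewidth=220)
w=dict(np.load("pics/w6.npz"))
f=lambda u,v,z:plane("wrist",(u*1.0507,v*1.05),z,w)
q=np.array([f(*c,.025) for c in((139,113),(314,110),(312,230),(150,228))]); print("tray",q,q.mean(0),np.linalg.norm(q-np.roll(q,-1,0),axis=1))
q=np.array([f(*c,.032) for c in((247,139),(280,139),(280,204),(247,204))]); print("pack",q.mean(0),np.linalg.norm(q-np.roll(q,-1,0),axis=1))
q=np.array([f(*c,.028) for c in((371,108),(418,149),(399,170),(351,130))]); print("spentB",q,q.mean(0),np.linalg.norm(q-np.roll(q,-1,0),axis=1),np.degrees(np.arctan2(*(q[1]-q[0])[1::-1])),np.degrees(np.arctan2(*(q[2]-q[3])[1::-1])))
E
```

```text
tray [[ 0.3527 -0.3237  0.025 ]
 [ 0.5433 -0.2785  0.025 ]
 [ 0.5786 -0.4127  0.025 ]
 [ 0.3871 -0.4581  0.025 ]] [ 0.4654 -0.3683  0.025 ] [0.1959 0.1388 0.1968 0.1387]
pack [ 0.5062 -0.3574  0.032 ] [0.0351 0.0724 0.0369 0.0724]
spentB [[ 0.6046 -0.2583  0.028 ]
 [ 0.6764 -0.2859  0.028 ]
 [ 0.6597 -0.3166  0.028 ]
 [ 0.5886 -0.2886  0.028 ]] [ 0.6323 -0.2874  0.028 ] [0.0769 0.0349 0.0764 0.0343] -21.04136183285263 -21.486440961165926
```

{"api": "move_arm", "payload": {"deltas": [{"x": 0.06,"y": 0.016,"z": -0.025,"wx": 0,"wy": 0,"wz": -10,"hand": 0.6},{"x": 0.12,"y": 0.032,"z": -0.025,"wx": 0,"wy": 0,"wz": -20,"hand": 0.6},{"x": 0.18,"y": 0.048,"z": -0.025,"wx": 0,"wy": 0,"wz": -30,"hand": 0.6},{"x": 0.24,"y": 0.064,"z": -0.025,"wx": 0,"wy": 0,"wz": -40,"hand": 0.6},{"x": 0.3,"y": 0.08,"z": -0.025,"wx": 0,"wy": 0,"wz": -50,"hand": 0.6},{"x": 0.36,"y": 0.095,"z": -0.025,"wx": 0,"wy": 0,"wz": -60,"hand": 0.6},{"x": 0.42,"y": 0.11,"z": -0.025,"wx": 0,"wy": 0,"wz": -70,"hand": 0.6},{"x": 0.48,"y": 0.126,"z": -0.025,"wx": 0,"wy": 0,"wz": -80,"hand": 0.6}]}}

```text
time: 13.68
tool_pos: [0.516, 0.1382, 0.2236]
tool_rot: [3.14, -0.005, -3.073]
contact_force: [0.8, -0.4, 1.1]
opening: 0.055
```

```bash
python3 - <<'E'
from h import *
B=frame(13.3)
p,R,s=tcp();T=B@[.598,.119,-.06]; print(p,delta(T,toolR(B)))
E
```

```text
[0.51603236 0.13823899 0.22361305] (array([-31.5, 109.6,  75.5]), array([ -1.52, -20.25,  -9.27]))
```

{"api": "move_arm", "payload": {"deltas": [{"x": -0.01,"y": 0.05,"z": 0.0,"wx": -0.7,"wy": -9,"wz": -4.5,"hand": 0.6},{"x": -0.025,"y": 0.1,"z": 0.01,"wx": -1.5,"wy": -18,"wz": -9,"hand": 0.6},{"x": -0.0315,"y": 0.1,"z": 0.04,"wx": -1.5,"wy": -20.2,"wz": -9.3,"hand": 0.6},{"x": -0.0315,"y": 0.1,"z": 0.075,"wx": -1.5,"wy": -20.2,"wz": -9.3,"hand": 0.6},{"x": -0.0315,"y": 0.1,"z": 0.075,"wx": -1.5,"wy": -20.2,"wz": -9.3,"hand": 0.6},{"x": -0.0315,"y": 0.1,"z": 0.075,"wx": -1.5,"wy": -20.2,"wz": -9.3,"hand": 0.6},{"x": -0.0315,"y": 0.1,"z": 0.075,"wx": -1.5,"wy": -20.2,"wz": -9.3,"hand": 0.6}]}}

```text
time: 14.55
tool_pos: [0.5429, 0.2383, 0.1518]
tool_rot: [-3.141, 0.354, -2.915]
contact_force: [0.5, 0.6, 0.1]
opening: 0.0547
```

```bash
python3 - <<'E'
from h import *
B=frame(13.3)
p,R,s=tcp();T=B@[.599,.1185,-.1255]; print(p@B,delta(T,toolR(B)))
E
```

```text
[ 0.59994469  0.10703314 -0.05677255] (array([ 1.3, 11.6, 68.7]), array([-0.14,  0.27, -0.29]))
```

{"api": "move_arm", "payload": {"deltas": [{"x": 0.001,"y": 0.0116,"z": 0.02,"wx": 0,"wy": 0.3,"wz": -0.3,"hand": 0.6},{"x": 0.001,"y": 0.0116,"z": 0.045,"wx": 0,"wy": 0.3,"wz": -0.3,"hand": 0.6},{"x": 0.001,"y": 0.0116,"z": 0.06,"wx": 0,"wy": 0.3,"wz": -0.3,"hand": 0.6},{"x": 0.001,"y": 0.0116,"z": 0.07,"wx": 0,"wy": 0.3,"wz": -0.3,"hand": 0.6},{"x": 0.001,"y": 0.0116,"z": 0.07,"wx": 0,"wy": 0.3,"wz": -0.3,"hand": 0.3},{"x": 0.001,"y": 0.0116,"z": 0.07,"wx": 0,"wy": 0.3,"wz": -0.3,"hand": 0.3},{"x": 0.001,"y": 0.0116,"z": 0.07,"wx": 0,"wy": 0.3,"wz": -0.3,"hand": 0.3},{"x": 0.001,"y": 0.0116,"z": 0.07,"wx": 0,"wy": 0.3,"wz": -0.3,"hand": 0.3}], "grip_force": 30}}

```text
time: 15.55
tool_pos: [0.5621, 0.2547, 0.0849]
tool_rot: [-3.139, 0.347, -2.909]
contact_force: [-1.8, -1.3, 2.7]
opening: 0.0377
```

```bash
python3 - <<'E'
from h import *
B=frame(13.3)
p,R,s=tcp(); print(p@B,s["opening"],s["contact_force"]@B)
E
```

```text
[ 0.59813637  0.11856692 -0.12730892] 0.037706695844697546 [-0.96821919 -0.82635684  3.24075387]
```

{"api": "move_arm", "payload": {"deltas": [{"x": 0,"y": 0,"z": -0.015,"wx": 0,"wy": 0,"wz": 0,"hand": 0.3},{"x": 0,"y": 0,"z": -0.05,"wx": 0,"wy": 0,"wz": 0,"hand": 0.3},{"x": 0,"y": 0,"z": -0.09,"wx": 0,"wy": 0,"wz": 0,"hand": 0.3},{"x": 0,"y": 0,"z": -0.12,"wx": 0,"wy": 7,"wz": 0,"hand": 0.3},{"x": 0,"y": 0,"z": -0.13,"wx": 0,"wy": 14,"wz": 0,"hand": 0.3},{"x": 0,"y": 0,"z": -0.13,"wx": 0,"wy": 20,"wz": 0,"hand": 0.3},{"x": 0,"y": 0,"z": -0.13,"wx": 0,"wy": 20,"wz": 0,"hand": 0.3}]}}

```text
time: 16.42
tool_pos: [0.5198, 0.245, 0.2068]
tool_rot: [-3.139, -0.002, -2.91]
contact_force: [0.1, 0.3, -1.8]
opening: 0.0378
```

```bash
python3 - <<'E'
from h import *
B=frame(13.3)
p,R,s=tcp(); print(p,s["opening"],s["contact_force"])
print(delta([.421,-.379,.2],toolR(frame(13.4-90,0))))
E
```

```text
[0.5197847  0.24496112 0.2067686 ] 0.037838424964065406 [ 0.13301004  0.28052747 -1.78151803]
(array([ 239.3, -584.6,    8.7]), array([-2.000e-01,  3.000e-02,  8.986e+01]))
```

{"api": "move_arm", "payload": {"deltas": [{"x": 0.022,"y": -0.053,"z": -0.015,"wx": 0,"wy": 0,"wz": 8,"hand": 0.3},{"x": 0.044,"y": -0.106,"z": -0.03,"wx": 0,"wy": 0,"wz": 16,"hand": 0.3},{"x": 0.066,"y": -0.16,"z": -0.03,"wx": 0,"wy": 0,"wz": 24,"hand": 0.3},{"x": 0.088,"y": -0.214,"z": -0.03,"wx": 0,"wy": 0,"wz": 32,"hand": 0.3},{"x": 0.11,"y": -0.267,"z": -0.03,"wx": 0,"wy": 0,"wz": 41,"hand": 0.3},{"x": 0.132,"y": -0.32,"z": -0.03,"wx": 0,"wy": 0,"wz": 50,"hand": 0.3},{"x": 0.153,"y": -0.373,"z": -0.03,"wx": 0,"wy": 0,"wz": 59,"hand": 0.3},{"x": 0.174,"y": -0.425,"z": -0.03,"wx": 0,"wy": 0,"wz": 68,"hand": 0.3}]}}

```text
time: 17.42
tool_pos: [0.4461, -0.2098, 0.2384]
tool_rot: [-3.139, 0.003, 2.182]
contact_force: [0.1, -0.6, -0.9]
opening: 0.0378
```

```bash
python3 - <<'E'
from h import *
p,R,s=tcp(); print(p,s["opening"],delta([.421,-.379,.1],toolR(frame(13.4-90,0))))
E
```

```text
[ 0.44610795 -0.20976008  0.23835721] 0.03780314835741613 (array([-123.8, -117.2,  139.1]), array([-0.13,  0.22, 21.59]))
```

{"api": "move_arm", "payload": {"deltas": [{"x": -0.04,"y": -0.037,"z": 0,"wx": 0,"wy": 0,"wz": 8,"hand": 0.3},{"x": -0.08,"y": -0.075,"z": 0.02,"wx": 0,"wy": 0,"wz": 16,"hand": 0.3},{"x": -0.115,"y": -0.11,"z": 0.06,"wx": 0,"wy": 0,"wz": 21.6,"hand": 0.3},{"x": -0.124,"y": -0.117,"z": 0.1,"wx": 0,"wy": 0,"wz": 21.6,"hand": 0.3},{"x": -0.124,"y": -0.117,"z": 0.139,"wx": 0,"wy": 0,"wz": 21.6,"hand": 0.3},{"x": -0.124,"y": -0.117,"z": 0.139,"wx": 0,"wy": 0,"wz": 21.6,"hand": 0.3},{"x": -0.124,"y": -0.117,"z": 0.139,"wx": 0,"wy": 0,"wz": 21.6,"hand": 0.3}]}}

```text
time: 18.3
tool_pos: [0.4237, -0.378, 0.1015]
tool_rot: [-3.14, 0.005, 1.81]
contact_force: [-0.3, 0.1, -0.4]
opening: 0.0376
```

```bash
python3 - <<'E'
from h import *
p,R,s=tcp(); print(p,s["opening"],s["contact_force"],delta([.421,-.379,.019],toolR(frame(13.4-90,0))))
E
```

```text
[ 0.42365605 -0.37795969  0.10154928] 0.03763838560336391 [-0.31725102  0.11209875 -0.42815745] (array([ 0. , -2.7, 82.6]), array([-0.1 ,  0.29,  0.31]))
```

{"api": "move_arm", "payload": {"deltas": [{"x": 0,"y": -0.0027,"z": 0.03,"wx": 0,"wy": 0.2,"wz": 0.3,"hand": 0.3},{"x": 0,"y": -0.0027,"z": 0.06,"wx": 0,"wy": 0.2,"wz": 0.3,"hand": 0.3},{"x": 0,"y": -0.0027,"z": 0.075,"wx": 0,"wy": 0.2,"wz": 0.3,"hand": 0.3},{"x": 0,"y": -0.0027,"z": 0.081,"wx": 0,"wy": 0.2,"wz": 0.3,"hand": 0.3},{"x": 0,"y": -0.0027,"z": 0.083,"wx": 0,"wy": 0.2,"wz": 0.3,"hand": 0.3},{"x": 0,"y": -0.0027,"z": 0.083,"wx": 0,"wy": 0.2,"wz": 0.3,"hand": 0.3}]}}

```text
time: 19.05
tool_pos: [0.4207, -0.3792, 0.0177]
tool_rot: [-3.139, 0.0, 1.804]
contact_force: [0.6, 0.1, -2.4]
opening: 0.0377
```

```bash
python3 - <<'E'
from h import *
p,R,s=tcp(); print(p,s["opening"],s["contact_force"],delta([.421,-.379,.0175],toolR(frame(13.4-90,0))))
E
```

```text
[ 0.42073259 -0.37917826  0.01765665] 0.03765874314278873 [ 0.55060383  0.05299741 -2.38516395] (array([0.1, 0.3, 0.2]), array([-0.13,  0.02, -0.02]))
```

{"api": "move_arm", "payload": {"deltas": [{"x": 0,"y": 0,"z": 0.0007,"wx": 0,"wy": 0,"wz": 0,"hand": 0.54},{"x": 0,"y": 0,"z": 0.0007,"wx": 0,"wy": 0,"wz": 0,"hand": 0.54},{"x": 0,"y": 0,"z": 0,"wx": 0,"wy": 0,"wz": 0,"hand": 0.54},{"x": 0,"y": 0,"z": -0.04,"wx": 0,"wy": 0,"wz": 0,"hand": 0.54},{"x": 0,"y": 0,"z": -0.1,"wx": 0,"wy": 0,"wz": 0,"hand": 0.65},{"x": 0.03,"y": 0.03,"z": -0.15,"wx": 0,"wy": 0,"wz": -10,"hand": 0.65},{"x": 0.05,"y": 0.06,"z": -0.19,"wx": 0,"wy": 0,"wz": -20,"hand": 0.65},{"x": 0.05,"y": 0.06,"z": -0.19,"wx": 0,"wy": 0,"wz": -29,"hand": 0.65}]}}

```text
time: 20.05
tool_pos: [0.4705, -0.3155, 0.211]
tool_rot: [-3.141, 0.006, 2.319]
contact_force: [-0.2, 0.1, -0.3]
opening: 0.06
```

```bash
python3 - <<'E'
from h import *
p,R,s=tcp(); print(p,s["opening"],s["contact_force"])
snap("w7")
sd=viewer.read_camera("side")[:,:,::-1]; cv2.imwrite("pics/d2.png",sd)
E
```

```text
[ 0.47054455 -0.31546087  0.2110458 ] 0.059966102955521246 [-0.22658085  0.10978006 -0.27361436]
```

View pics/w7b.png

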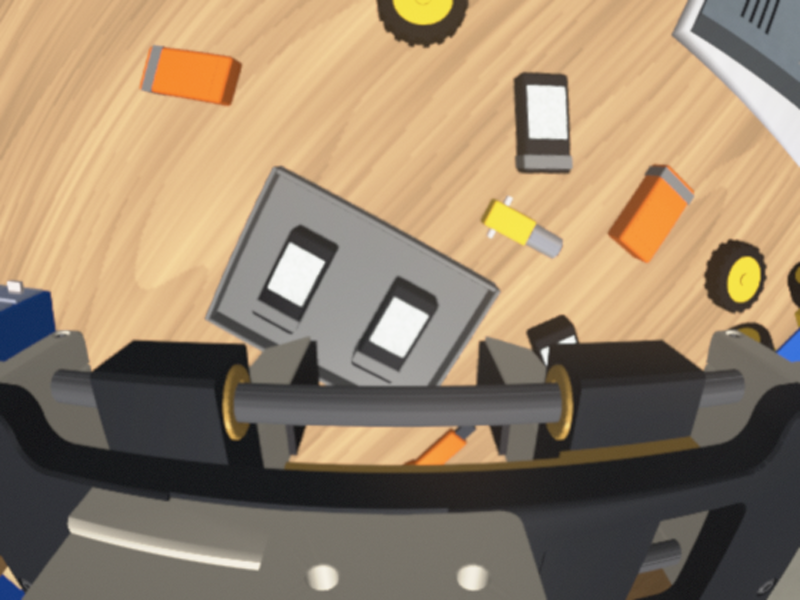

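```bash
python3 - <<'E'
from h import *
np.set_printoptions(precision=4,suppress=True,linewidth=220)
w=dict(np.load("pics/w7.npz"))
f=lambda u,v,z:plane("wrist",(u*.7,v*.7),z,w)
for bot in (172,167,163):
    q=np.array([f(*c,.028) for c in((516,74),(567,74),(571,bot),(518,bot))]); c=q.mean(0); print(bot,q[:,:2].tolist(),c,np.linalg.norm(q-np.roll(q,-1,0),axis=1),np.degrees(np.arctan2(*(q[3]-q[0])[1::-1])),np.degrees(np.arctan2(*(q[2]-q[1])[1::-1])))
T=np.array([.474,-.160,.07]); print(delta(T,toolR(frame(-47.5,0))))
E
```

```text
172 [[0.4355598538905492, -0.15290684713537783], [0.46246076059659386, -0.12261540702317036], [0.5169608255379724, -0.17523908654213333], [0.4874963443014843, -0.2056972298221665]] [ 0.4756 -0.1641  0.028 ] [0.0405 0.0758 0.0424 0.0741] -45.46715172523461 -43.99650658227972
167 [[0.4355598538905492, -0.15290684713537783], [0.46246076059659386, -0.12261540702317036], [0.514251536685908, -0.1725323012579255], [0.48488287120541407, -0.2030250879779644]] [ 0.4743 -0.1628  0.028 ] [0.0405 0.0719 0.0423 0.0703] -45.45817984937777 -43.94449086030507
163 [[0.4355598538905492, -0.15290684713537783], [0.46246076059659386, -0.12261540702317036], [0.5120899317255901, -0.17036161030820896], [0.4827960451022514, -0.20088406130225178]] [ 0.4732 -0.1617  0.028 ] [0.0405 0.0689 0.0423 0.0673] -45.44591022115489 -43.89219767436389
(array([110.8, 109.9, 137.4]), array([-0.12, -0.04,  0.02]))
```

{"api": "move_arm", "payload": {"deltas": [{"x": 0.03,"y": 0.03,"z": 0.02,"wx": 0,"wy": 0,"wz": 0,"hand": 0.65},{"x": 0.06,"y": 0.06,"z": 0.04,"wx": 0,"wy": 0,"wz": 0,"hand": 0.65},{"x": 0.09,"y": 0.09,"z": 0.07,"wx": 0,"wy": 0,"wz": -1.5,"hand": 0.65},{"x": 0.107,"y": 0.108,"z": 0.1,"wx": 0,"wy": 0,"wz": -1.5,"hand": 0.65},{"x": 0.107,"y": 0.108,"z": 0.137,"wx": 0,"wy": 0,"wz": -1.5,"hand": 0.65},{"x": 0.107,"y": 0.108,"z": 0.137,"wx": 0,"wy": 0,"wz": -1.5,"hand": 0.65}]}}

```text
time: 20.9
tool_pos: [0.4728, -0.1635, 0.0673]
tool_rot: [-3.137, -0.009, 2.334]
contact_force: [-0.4, -0.2, -0.2]
opening: 0.0596
```

```bash
python3 - <<'E'
from h import *
np.set_printoptions(precision=4,suppress=True,linewidth=220)
p,R,s=tcp(); print(p,s["opening"],delta([.475,-.164,.0145],toolR(frame(-45.5,0))))
im,w=snap("w8"); bgr=im[:,:,::-1]
m=(bgr.min(2)>200).astype(np.uint8); m[280:]=0; cs,_=cv2.findContours(m,0,2); c=max(cs,key=cv2.contourArea); r=cv2.minAreaRect(c); print(r,cv2.contourArea(c))
L=plane("wrist",r[0],.028,w); print("label",L)
E
```

```text
[ 0.4728 -0.1635  0.0673] 0.05960754764082666 (array([-2.4,  1.5, 52.8]), array([-0.24, -0.51, -0.79]))
((287.4999694824219, 220.49998474121094), (58.99999237060547, 46.99999237060547), 90.0) 2625.0
label [ 0.4706 -0.1555  0.028 ]
```

View pics/w8.png

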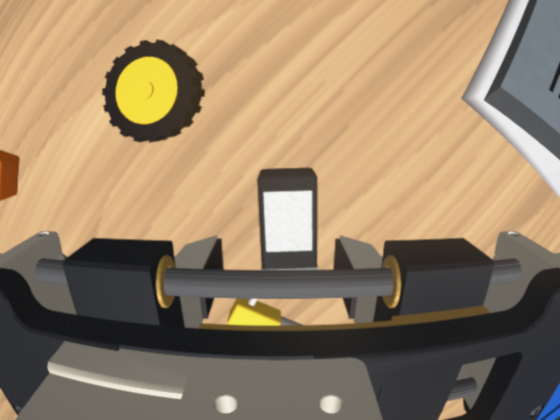

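{"api": "move_arm", "payload": {"deltas": [{"x": 0,"y": 0.003,"z": 0.02,"wx": 0,"wy": -0.5,"wz": 0,"hand": 0.65},{"x": 0,"y": 0.003,"z": 0.04,"wx": 0,"wy": -0.5,"wz": 0,"hand": 0.65},{"x": 0,"y": 0.003,"z": 0.0525,"wx": 0,"wy": -0.5,"wz": 0,"hand": 0.65},{"x": 0,"y": 0.003,"z": 0.0525,"wx": 0,"wy": -0.5,"wz": 0,"hand": 0.65},{"x": 0,"y": 0.003,"z": 0.0525,"wx": 0,"wy": -0.5,"wz": 0,"hand": 0.3},{"x": 0,"y": 0.003,"z": 0.0525,"wx": 0,"wy": -0.5,"wz": 0,"hand": 0.3},{"x": 0,"y": 0.003,"z": 0.0525,"wx": 0,"wy": -0.5,"wz": 0,"hand": 0.3},{"x": 0,"y": 0.003,"z": 0.0525,"wx": 0,"wy": -0.5,"wz": 0,"hand": 0.3}], "grip_force": 30}}

```text
time: 21.95
tool_pos: [0.4776, -0.1625, 0.0179]
tool_rot: [-3.14, 0.008, 2.337]
contact_force: [1.3, 0.5, 5.9]
opening: 0.0374
```

```bash
python3 - <<'E'
from h import *
p,R,s=tcp(); print(p,s["opening"],s["contact_force"],s["qpos"])
B=frame(13.3)
print(delta(B@[.600,.119,.0],toolR(frame(13.3,0))))
E
```

```text
[ 0.47759216 -0.16248162  0.01791022] 0.03737868990726261 [1.34143224 0.48554156 5.92114625] [-0.47754918  0.57464083  1.82758443 -0.00564609  0.73221356 -1.2390733 ]
(array([ 262.3,  314. , -189.8]), array([ -0.3 ,   0.38, -59.43]))
```

{"api": "move_arm", "payload": {"deltas": [{"x": 0,"y": 0,"z": -0.02,"wx": 0,"wy": 0,"wz": 0,"hand": 0.3},{"x": 0,"y": 0,"z": -0.07,"wx": 0,"wy": 0,"wz": 0,"hand": 0.3},{"x": 0,"y": 0,"z": -0.13,"wx": 0,"wy": 0,"wz": 0,"hand": 0.3},{"x": 0.03,"y": 0.035,"z": -0.17,"wx": 0,"wy": 0,"wz": -8,"hand": 0.3},{"x": 0.066,"y": 0.078,"z": -0.2,"wx": 0,"wy": 0,"wz": -16,"hand": 0.3},{"x": 0.105,"y": 0.125,"z": -0.21,"wx": 0,"wy": 0,"wz": -26,"hand": 0.3},{"x": 0.145,"y": 0.172,"z": -0.21,"wx": 0,"wy": 0,"wz": -36,"hand": 0.3},{"x": 0.183,"y": 0.22,"z": -0.21,"wx": 0,"wy": 0,"wz": -46,"hand": 0.3}]}}

```text
time: 22.95
tool_pos: [0.5075, 0.1252, 0.2254]
tool_rot: [-3.135, 0.002, -3.138]
contact_force: [1.5, -1.1, -1.7]
opening: 0.0375
```

```bash
python3 - <<'E'
from h import *
p,R,s=tcp(); print(p,s["opening"],s["contact_force"],s["qpos"])
B=frame(13.3)
print(delta(B@[.600,.119,-.04],toolR(B)))
E
```

```text
[0.50749574 0.12519908 0.22544883] 0.037529654955716155 [ 1.4669906  -1.13396139 -1.71343184] [ 0.09925827  0.33845073  1.53308624 -0.00694118  1.26834944 -1.47307675]
(array([-27.4, 123.7,  57.1]), array([ -2.66, -19.82, -12.89]))
```

{"api": "move_arm", "payload": {"deltas": [{"x": -0.005,"y": 0.045,"z": 0,"wx": -0.9,"wy": -6.6,"wz": -4.3,"hand": 0.3},{"x": -0.014,"y": 0.09,"z": 0,"wx": -1.8,"wy": -13.2,"wz": -8.6,"hand": 0.3},{"x": -0.024,"y": 0.1237,"z": 0.01,"wx": -2.7,"wy": -19.8,"wz": -12.9,"hand": 0.3},{"x": -0.0274,"y": 0.1237,"z": 0.04,"wx": -2.7,"wy": -19.8,"wz": -12.9,"hand": 0.3},{"x": -0.0274,"y": 0.1237,"z": 0.057,"wx": -2.7,"wy": -19.8,"wz": -12.9,"hand": 0.3},{"x": -0.0274,"y": 0.1237,"z": 0.057,"wx": -2.7,"wy": -19.8,"wz": -12.9,"hand": 0.3},{"x": -0.0274,"y": 0.1237,"z": 0.057,"wx": -2.7,"wy": -19.8,"wz": -12.9,"hand": 0.3}]}}

```text
time: 23.82
tool_pos: [0.5361, 0.2466, 0.1685]
tool_rot: [3.141, 0.35, -2.915]
contact_force: [0.2, 0.3, -1.8]
opening: 0.0373
```

```bash
python3 - <<'E'
from h import *
np.set_printoptions(precision=4,suppress=True,linewidth=220)
B=frame(13.3)
p,R,s=tcp(); print(p@B,s["opening"],s["contact_force"],delta(B@[.600,.119,-.12],toolR(B)))
im,w=snap("w9"); bgr=im[:,:,::-1]
m=(bgr.min(2)>200).astype(np.uint8); m[275:]=0; m[:,:230]=0;m[:,330:]=0;m[:160]=0; cs,_=cv2.findContours(m,0,2); c=max(cs,key=cv2.contourArea); r=cv2.minAreaRect(c); print(r,cv2.contourArea(c))
for d in (-.01,-.007,-.013): print("label in tool",R.T@(plane("wrist",r[0],p@B[:,2]+(-d-.0),w,B[:,2])-p)) 
E
```

```text
[ 0.6012  0.1167 -0.0395] 0.037268556475041396 [ 0.1946  0.3356 -1.7855] (array([ 1.3,  2.4, 80.5]), array([-0.06,  0.05, -0.32]))
((277.5, 239.0), (60.0, 61.0), 90.0) 3584.0
label in tool [ 0.0152 -0.0009 -0.01  ]
label in tool [ 0.014  -0.0009 -0.007 ]
label in tool [ 0.0164 -0.0009 -0.013 ]
```

View pics/w9.png

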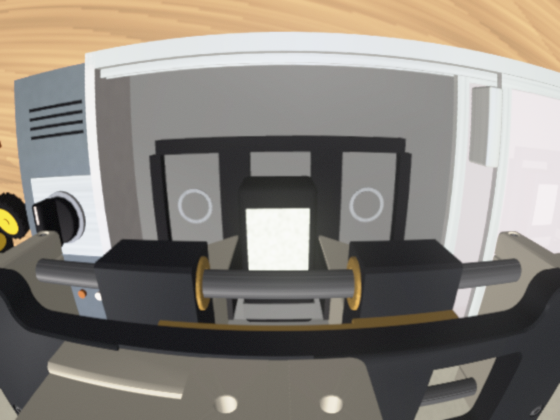

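```bash
python3 - <<'E'
from h import *
np.set_printoptions(precision=4,suppress=True,linewidth=220)
B=frame(13.3); w=dict(np.load("pics/w9.npz")); p,R,s=tcp()
for nm,uv in (("labfront",(277,208.5)),("packfront",(277,190))):
    print(nm,R.T@(plane("wrist",uv,p@B[:,2]+.0105,w,B[:,2])-p))
for u,v in ((194.5,206),(366.5,205)): print("circle",plane("wrist",(u,v),-.141,w,B[:,2])@B)
print((plane("wrist",(157,155),-.131,w,B[:,2])@B))
E
```

```text
labfront [ 0.0312 -0.0011 -0.0106]
packfront [ 0.0401 -0.0011 -0.0106]
circle [ 0.6004  0.0451 -0.141 ]
circle [ 0.6002  0.1909 -0.141 ]
[ 0.5548  0.0186 -0.131 ]
```

{"api": "move_arm", "payload": {"deltas": [{"x": -0.002,"y": 0.002,"z": 0.025,"wx": 0,"wy": 0,"wz": -0.3,"hand": 0.3},{"x": -0.002,"y": 0.002,"z": 0.05,"wx": 0,"wy": 0,"wz": -0.3,"hand": 0.3},{"x": -0.002,"y": 0.002,"z": 0.065,"wx": 0,"wy": 0,"wz": -0.3,"hand": 0.3},{"x": -0.002,"y": 0.002,"z": 0.075,"wx": 0,"wy": 0,"wz": -0.3,"hand": 0.3},{"x": -0.002,"y": 0.002,"z": 0.08,"wx": 0,"wy": 0,"wz": -0.3,"hand": 0.3},{"x": -0.002,"y": 0.002,"z": 0.082,"wx": 0,"wy": 0,"wz": -0.3,"hand": 0.3},{"x": -0.002,"y": 0.002,"z": 0.082,"wx": 0,"wy": 0,"wz": -0.3,"hand": 0.3}]}}

```text
time: 24.75
tool_pos: [0.5644, 0.2553, 0.0924]
tool_rot: [-3.141, 0.35, -2.91]
contact_force: [-3.3, -2.4, 1.7]
opening: 0.0377
```

```bash
python3 - <<'E'
from h import *
np.set_printoptions(precision=4,suppress=True,linewidth=220)
B=frame(13.3)
p,R,s=tcp(); print(p@B,s["opening"],s["contact_force"]@B)
E
```

```text
[ 0.6029  0.1186 -0.1211] 0.03765491238049169 [-2.9429 -1.5342  2.9025]
```

{"api": "move_arm", "payload": {"deltas": [{"x": 0,"y": 0,"z": 0.001,"wx": 0,"wy": 0,"wz": 0,"hand": 0.3},{"x": 0,"y": 0,"z": 0.0015,"wx": 0,"wy": 0,"wz": 0,"hand": 0.3}]}}

```text
time: 25.0
tool_pos: [0.5644, 0.2553, 0.0923]
tool_rot: [-3.14, 0.35, -2.909]
contact_force: [-15.2, -6.0, 20.6]
opening: 0.0375
```

{"api": "move_arm", "payload": {"deltas": [{"x": 0,"y": 0,"z": 0,"wx": 0,"wy": 0,"wz": 0,"hand": 0.54},{"x": 0,"y": 0,"z": 0,"wx": 0,"wy": 0,"wz": 0,"hand": 0.54},{"x": 0,"y": 0,"z": 0,"wx": 0,"wy": 0,"wz": 0,"hand": 0.54},{"x": 0,"y": 0,"z": -0.03,"wx": 0,"wy": 0,"wz": 0,"hand": 0.54},{"x": 0,"y": 0,"z": -0.08,"wx": 0,"wy": 0,"wz": 0,"hand": 0.54},{"x": 0,"y": 0,"z": -0.13,"wx": 0,"wy": 0,"wz": 0,"hand": 0.65},{"x": 0,"y": 0,"z": -0.15,"wx": 0,"wy": 0,"wz": 0,"hand": 0.65}]}}

```text
time: 25.88
tool_pos: [0.5154, 0.2442, 0.2343]
tool_rot: [-3.141, 0.354, -2.91]
contact_force: [0.6, -0.3, -0.2]
opening: 0.0594
```

```bash
python3 - <<'E'
from h import *
np.set_printoptions(precision=4,suppress=True,linewidth=220)
B=frame(13.3)
p,R,s=tcp(); print(p@B,s["opening"],s["contact_force"]@B)
im,w=snap("w10"); bgr=im[:,:,::-1]
m=(bgr.min(2)>200).astype(np.uint8); m[:160]=0;m[260:]=0;m[:,:230]=0;m[:,330:]=0; cs,_=cv2.findContours(m,0,2)
for c in cs:
    if cv2.contourArea(c)>200:
        bx=cv2.boxPoints(cv2.minAreaRect(c)); print([plane("wrist",q,-.113,w,B[:,2])@B for q in bx])
g=bgr.mean(2); print(list(zip(range(160,250,2),g[160:250:2,275:285].mean(1).astype(int))))
print(delta([.632,-.287,.2],toolR(frame(-21.3,0))), delta([.632,-.287,.2],toolR(frame(-21.3+180,0))),s["qpos"])
E
```

```text
[0.6043 0.1191 0.0294] 0.0594134833701127 [ 0.4223 -0.4782 -0.3611]
[array([ 0.5725,  0.1034, -0.113 ]), array([ 0.5725,  0.1322, -0.113 ]), array([ 0.612 ,  0.1326, -0.113 ]), array([ 0.612,  0.103, -0.113])]
[(160, np.int64(126)), (162, np.int64(242)), (164, np.int64(245)), (166, np.int64(245)), (168, np.int64(246)), (170, np.int64(246)), (172, np.int64(245)), (174, np.int64(246)), (176, np.int64(246)), (178, np.int64(246)), (180, np.int64(245)), (182, np.int64(245)), (184, np.int64(246)), (186, np.int64(246)), (188, np.int64(246)), (190, np.int64(245)), (192, np.int64(246)), (194, np.int64(245)), (196, np.int64(245)), (198, np.int64(245)), (200, np.int64(244)), (202, np.int64(224)), (204, np.int64(70)), (206, np.int64(55)), (208, np.int64(55)), (210, np.int64(54)), (212, np.int64(54)), (214, np.int64(60)), (216, np.int64(120)), (218, np.int64(142)), (220, np.int64(142)), (222, np.int64(142)), (224, np.int64(139)), (226, np.int64(79)), (228, np.int64(50)), (230, np.int64(51)), (232, np.int64(50)), (234, np.int64(50)), (236, np.int64(49)), (238, np.int64(79)), (240, np.int64(137)), (242, np.int64(143)), (244, np.int64(142)), (246, np.int64(131)), (248, np.int64(126))]
(array([  20.9, -543.9,   30.7]), array([ 6.15, 19.79, 34.22])) (array([  20.9, -543.9,   30.7]), array([ -25.83,    8.02, -143.44])) [ 0.3267  0.24    1.7046 -0.0445  0.8449 -1.4523]
```

{"api": "move_arm", "payload": {"deltas": [{"x": 0.002,"y": -0.056,"z": 0,"wx": 0.6,"wy": 2.2,"wz": 3.8,"hand": 0.65},{"x": 0.004,"y": -0.112,"z": 0,"wx": 1.3,"wy": 4.4,"wz": 7.6,"hand": 0.65},{"x": 0.006,"y": -0.168,"z": 0.003,"wx": 2,"wy": 6.6,"wz": 11.4,"hand": 0.65},{"x": 0.009,"y": -0.224,"z": 0.006,"wx": 2.7,"wy": 8.8,"wz": 15.2,"hand": 0.65},{"x": 0.012,"y": -0.28,"z": 0.01,"wx": 3.4,"wy": 11,"wz": 19,"hand": 0.65},{"x": 0.014,"y": -0.336,"z": 0.015,"wx": 4.1,"wy": 13.2,"wz": 22.8,"hand": 0.65},{"x": 0.016,"y": -0.392,"z": 0.02,"wx": 4.8,"wy": 15.4,"wz": 26.6,"hand": 0.65},{"x": 0.018,"y": -0.448,"z": 0.025,"wx": 5.5,"wy": 17.6,"wz": 30.4,"hand": 0.65}]}}

```text
time: 26.92
tool_pos: [0.61, -0.196, 0.2005]
tool_rot: [3.136, 0.031, 2.834]
contact_force: [0.6, 0.5, -0.1]
opening: 0.0598
```

```bash
python3 - <<'E'
from h import *
p,R,s=tcp(); print(p,delta([.615,-.28,.16],toolR(frame(-21.3,0))))
E
```

```text
[ 0.61004642 -0.1960475   0.20050142] (array([-28.9, -78.7,  41. ]), array([0.4 , 1.78, 3.66]))
```

{"api": "move_arm", "payload": {"deltas": [{"x": -0.015,"y": -0.04,"z": 0.02,"wx": 0.4,"wy": 1.8,"wz": 3.7,"hand": 0.65},{"x": -0.029,"y": -0.079,"z": 0.041,"wx": 0.4,"wy": 1.8,"wz": 3.7,"hand": 0.65},{"x": -0.029,"y": -0.079,"z": 0.041,"wx": 0.4,"wy": 1.8,"wz": 3.7,"hand": 0.65},{"x": -0.029,"y": -0.079,"z": 0.041,"wx": 0.4,"wy": 1.8,"wz": 3.7,"hand": 0.65}]}}

```text
time: 27.42
tool_pos: [0.615, -0.2779, 0.1606]
tool_rot: [3.141, 0.001, 2.771]
contact_force: [-0.0, 0.9, 0.3]
opening: 0.0596
```

```bash
python3 - <<'E'
from h import *
np.set_printoptions(precision=4,suppress=True,linewidth=220)
p,R,s=tcp(); print(p,s["opening"])
im,w=snap("w11"); bgr=im[:,:,::-1]
m=(bgr.min(2)>200).astype(np.uint8); m[275:]=0; cs,_=cv2.findContours(m,0,2)
for c in cs:
    if cv2.contourArea(c)>200: r=cv2.minAreaRect(c); print(r,np.array([plane("wrist",q,.028,w) for q in cv2.boxPoints(r)]),plane("wrist",r[0],.028,w))
E
```

```text
[ 0.615  -0.2779  0.1606] 0.0596126373548238
((279.0, 212.0), (40.0, 32.0), 90.0) [[ 0.6054 -0.2907  0.028 ]
 [ 0.616  -0.2634  0.028 ]
 [ 0.6526 -0.277   0.028 ]
 [ 0.6416 -0.3053  0.028 ]] [ 0.6286 -0.284   0.028 ]
((158.37623596191406, 116.73762512207031), (31.169368743896484, 43.41196060180664), 50.710594177246094) [[ 0.4932 -0.3803  0.028 ]
 [ 0.4843 -0.3391  0.028 ]
 [ 0.513  -0.3302  0.028 ]
 [ 0.5227 -0.3707  0.028 ]] [ 0.5036 -0.3546  0.028 ]
((109.13738250732422, 47.56550216674805), (25.322458267211914, 42.50555419921875), 47.29060745239258) [[ 0.4065 -0.4043  0.028 ]
 [ 0.3971 -0.3622  0.028 ]
 [ 0.4252 -0.3518  0.028 ]
 [ 0.4352 -0.3926  0.028 ]] [ 0.4166 -0.3771  0.028 ]
((535.0643310546875, 96.5322265625), (193.93836975097656, 37.86845016479492), 70.07071685791016) [[ 0.5066 -0.0103  0.028 ]
 [ 0.4982  0.0526  0.028 ]
 [ 0.7389  0.1086  0.028 ]
 [ 0.7287  0.03    0.028 ]] [0.6088 0.0283 0.028 ]
```

View pics/w11.png

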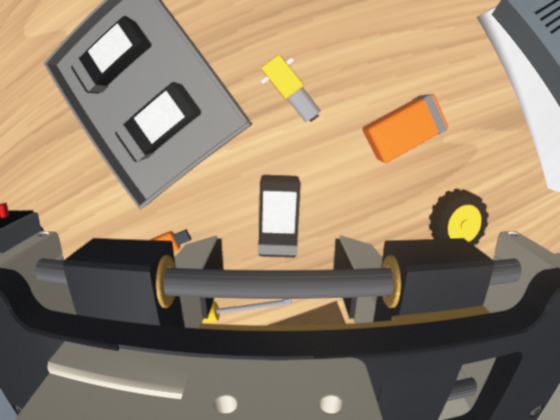

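```bash
python3 - <<'E'
from h import *
np.set_printoptions(precision=3,suppress=True,linewidth=220)
w=dict(np.load("pics/w6.npz"))
for z in (.03,.06,.08): print(z,[plane("wrist",(u*1.0507,v*1.05),z,w)[:2] for u,v in((462,150),(440,232),(508,165))])
# box near corner triangulated scene/side: top corners
print(tri(ray("scene",(150,203)),ray("side",(507,237))),tri(ray("scene",(89,152)),ray("side",(428,199))),tri(ray("scene",(54,186)),ray("side",(513,237))))
p,R,s=tcp();print(delta([.634,-.286,.0145],toolR(frame(-20.6,0))))
c=np.array([.634,-.286,0]);Rt=toolR(frame(-20.6,0))
for q in ([.7,-.28,0],[.72,-.25,0]): print((np.array(q)-c)@Rt)
E
```

```text
0.03 [array([ 0.739, -0.268]), array([ 0.749, -0.378]), array([ 0.83 , -0.262])]
0.06 [array([ 0.717, -0.27 ]), array([ 0.726, -0.37 ]), array([ 0.8  , -0.265])]
0.08 [array([ 0.702, -0.272]), array([ 0.71 , -0.365]), array([ 0.779, -0.266])]
(array([ 0.799, -0.409,  0.034]), np.float64(0.12716862720929653)) (array([ 0.796, -0.345,  0.209]), np.float64(0.06583269739865671)) (array([ 0.947, -0.509,  0.043]), np.float64(0.0067346479049258294))
(array([-20.2,  -1.3, 147. ]), array([ 0.03,  0.11, -0.56]))
[-0.06   0.029  0.   ]
[-0.068  0.064  0.   ]
```

{"api": "move_arm", "payload": {"deltas": [{"x": -0.01,"y": -0.0013,"z": 0.04,"wx": 0,"wy": 0,"wz": -0.5,"hand": 0.65},{"x": -0.02,"y": -0.0013,"z": 0.085,"wx": 0,"wy": 0,"wz": -0.5,"hand": 0.65},{"x": -0.02,"y": -0.0013,"z": 0.12,"wx": 0,"wy": 0,"wz": -0.5,"hand": 0.65},{"x": -0.02,"y": -0.0013,"z": 0.137,"wx": 0,"wy": 0,"wz": -0.5,"hand": 0.65},{"x": -0.02,"y": -0.0013,"z": 0.145,"wx": 0,"wy": 0,"wz": -0.5,"hand": 0.65},{"x": -0.02,"y": -0.0013,"z": 0.145,"wx": 0,"wy": 0,"wz": -0.5,"hand": 0.65}]}}

```text
time: 28.22
tool_pos: [0.634, -0.2868, 0.0174]
tool_rot: [-3.141, 0.003, 2.781]
contact_force: [-0.1, -0.2, 1.3]
opening: 0.0598
```

{"api": "move_arm", "payload": {"deltas": [{"x": 0,"y": 0,"z": 0,"wx": 0,"wy": 0,"wz": 0,"hand": 0.3},{"x": 0,"y": 0,"z": 0,"wx": 0,"wy": 0,"wz": 0,"hand": 0.3},{"x": 0,"y": 0,"z": 0,"wx": 0,"wy": 0,"wz": 0,"hand": 0.3},{"x": 0,"y": 0,"z": 0,"wx": 0,"wy": 0,"wz": 0,"hand": 0.3}], "grip_force": 30}}

```text
time: 28.72
tool_pos: [0.6339, -0.2869, 0.0173]
tool_rot: [3.141, 0.003, 2.78]
contact_force: [-0.4, 1.6, 5.3]
opening: 0.0377
```

```bash
python3 - <<'E'
from h import *
p,R,s=tcp();print(p,s["opening"],s["contact_force"])
B=frame(13.3);T=B@[.601,.191,.0];print(T,delta(T,toolR(frame(13.3,0))),s["qpos"])
E
```

```text
[ 0.63387744 -0.28687425  0.01731904] 0.03772830869732652 [-0.38326142  1.60377991  5.26410982]
[0.50566839 0.31579897 0.20555411] (array([ 332.5,  518.5, -189.1]), array([ -0.04,   0.16, -34.01])) [-5.35331605e-01  8.47770052e-01  1.22185070e+00  7.78547283e-04
  1.06917773e+00 -1.74512620e+00]
```

{"api": "move_arm", "payload": {"deltas": [{"x": 0,"y": 0,"z": -0.02,"wx": 0,"wy": 0,"wz": 0,"hand": 0.3},{"x": 0,"y": 0,"z": -0.07,"wx": 0,"wy": 0,"wz": 0,"hand": 0.3},{"x": 0,"y": 0,"z": -0.13,"wx": 0,"wy": 0,"wz": 0,"hand": 0.3},{"x": 0.015,"y": 0.025,"z": -0.18,"wx": 0,"wy": 0,"wz": 0,"hand": 0.3},{"x": 0.04,"y": 0.065,"z": -0.21,"wx": 0,"wy": 0,"wz": -3,"hand": 0.3},{"x": 0.07,"y": 0.11,"z": -0.21,"wx": 0,"wy": 0,"wz": -7,"hand": 0.3},{"x": 0.1,"y": 0.157,"z": -0.21,"wx": 0,"wy": 0,"wz": -11,"hand": 0.3},{"x": 0.13,"y": 0.204,"z": -0.21,"wx": 0,"wy": 0,"wz": -15,"hand": 0.3}]}}

```text
time: 29.72
tool_pos: [0.5829, -0.0486, 0.2272]
tool_rot: [-3.141, 0.003, 3.044]
contact_force: [0.9, 0.8, -0.9]
opening: 0.0381
```

```bash
python3 - <<'E'
from h import *
p,R,s=tcp();print(p,s["opening"],s["contact_force"])
B=frame(13.3);T=B@[.601,.191,.02];print(T,delta(T,toolR(B)))
E
```

```text
[ 0.58291886 -0.04860074  0.22724418] 0.03808374613358622 [ 0.92989502  0.80726792 -0.88720628]
[0.49901146 0.31422533 0.22434796] (array([118.9, 352.9,   2.3]), array([ -3.36, -19.67, -18.69]))
```

{"api": "move_arm", "payload": {"deltas": [{"x": 0.017,"y": 0.05,"z": 0,"wx": -0.5,"wy": -2.8,"wz": -2.7,"hand": 0.3},{"x": 0.034,"y": 0.1,"z": 0,"wx": -1,"wy": -5.6,"wz": -5.3,"hand": 0.3},{"x": 0.05,"y": 0.15,"z": 0,"wx": -1.5,"wy": -8.4,"wz": -8,"hand": 0.3},{"x": 0.068,"y": 0.2,"z": 0,"wx": -2,"wy": -11.2,"wz": -10.6,"hand": 0.3},{"x": 0.085,"y": 0.25,"z": 0,"wx": -2.5,"wy": -14,"wz": -13.3,"hand": 0.3},{"x": 0.102,"y": 0.3,"z": 0,"wx": -3,"wy": -17,"wz": -16,"hand": 0.3},{"x": 0.119,"y": 0.353,"z": 0.002,"wx": -3.4,"wy": -19.7,"wz": -18.7,"hand": 0.3},{"x": 0.119,"y": 0.353,"z": 0.002,"wx": -3.4,"wy": -19.7,"wz": -18.7,"hand": 0.3}]}}

```text
time: 30.72
tool_pos: [0.4982, 0.3161, 0.2243]
tool_rot: [3.14, 0.349, -2.906]
contact_force: [-0.3, 0.1, -1.9]
opening: 0.0376
```

{"api": "move_arm", "payload": {"deltas": [{"x": 0,"y": 0,"z": 0.03,"wx": 0,"wy": 0,"wz": 0,"hand": 0.3},{"x": 0,"y": 0,"z": 0.06,"wx": 0,"wy": 0,"wz": 0,"hand": 0.3},{"x": 0,"y": 0,"z": 0.06,"wx": 0,"wy": 0,"wz": 0,"hand": 0.3},{"x": 0,"y": 0,"z": 0.06,"wx": 0,"wy": 0,"wz": 0,"hand": 0.3}]}}

```text
time: 31.22
tool_pos: [0.5209, 0.3173, 0.1688]
tool_rot: [3.14, 0.35, -2.912]
contact_force: [-0.1, 0.1, -1.1]
opening: 0.0375
```

```bash
python3 - <<'E'
from h import *
np.set_printoptions(precision=4,suppress=True,linewidth=220)
B=frame(13.3)
p,R,s=tcp(); print(p@B,s["opening"],s["contact_force"]@B,delta(B@[.601,.191,-.12],toolR(B)))
im,w=snap("w12"); bgr=im[:,:,::-1]
m=(bgr.min(2)>200).astype(np.uint8); m[265:]=0; m[:,:240]=0;m[:,320:]=0;m[:160]=0; cs,_=cv2.findContours(m,0,2); c=max(cs,key=cv2.contourArea); x,y,ww,hh=cv2.boundingRect(c); print(x,y,ww,hh)
print("lab front mid in tool",R.T@(plane("wrist",(x+ww/2,y),p@B[:,2]+.0105,w,B[:,2])-p))
E
```

```text
[ 0.6026  0.1889 -0.0397] 0.03752546271739702 [-0.4314  0.1208 -1.0312] (array([ 1.7,  2. , 80.3]), array([ 0.02,  0.05, -0.16]))
248 218 63 47
lab front mid in tool [ 0.0261  0.0001 -0.0105]
```

{"api": "move_arm", "payload": {"deltas": [{"x": 0.002,"y": 0.002,"z": 0.025,"wx": 0,"wy": 0,"wz": 0,"hand": 0.3},{"x": 0.002,"y": 0.002,"z": 0.05,"wx": 0,"wy": 0,"wz": 0,"hand": 0.3},{"x": 0.002,"y": 0.002,"z": 0.065,"wx": 0,"wy": 0,"wz": 0,"hand": 0.3},{"x": 0.002,"y": 0.002,"z": 0.075,"wx": 0,"wy": 0,"wz": 0,"hand": 0.3},{"x": 0.002,"y": 0.002,"z": 0.08,"wx": 0,"wy": 0,"wz": 0,"hand": 0.3},{"x": 0.002,"y": 0.002,"z": 0.082,"wx": 0,"wy": 0,"wz": 0,"hand": 0.3},{"x": 0.002,"y": 0.002,"z": 0.082,"wx": 0,"wy": 0,"wz": 0,"hand": 0.3}]}}

```text
time: 32.15
tool_pos: [0.545, 0.3258, 0.0908]
tool_rot: [3.14, 0.349, -2.911]
contact_force: [-4.1, -2.3, 3.4]
opening: 0.0378
```

```bash
python3 - <<'E'
from h import *
np.set_printoptions(precision=4,suppress=True,linewidth=220)
B=frame(13.3)
p,R,s=tcp(); print(p@B,s["opening"],s["contact_force"]@B)
E
```

```text
[ 0.5999  0.1917 -0.1217] 0.03776414342564187 [-3.1162 -1.2969  4.7094]
```

{"api": "move_arm", "payload": {"deltas": [{"x": 0,"y": 0,"z": 0.0007,"wx": 0,"wy": 0,"wz": 0,"hand": 0.3},{"x": 0,"y": 0,"z": 0.0007,"wx": 0,"wy": 0,"wz": 0,"hand": 0.54},{"x": 0,"y": 0,"z": 0.0,"wx": 0,"wy": 0,"wz": 0,"hand": 0.54},{"x": 0,"y": 0,"z": 0,"wx": 0,"wy": 0,"wz": 0,"hand": 0.54},{"x": 0,"y": 0,"z": -0.03,"wx": 0,"wy": 0,"wz": 0,"hand": 0.54},{"x": 0,"y": 0,"z": -0.08,"wx": 0,"wy": 0,"wz": 0,"hand": 0.5},{"x": 0.02,"y": 0,"z": -0.12,"wx": 0,"wy": 0,"wz": 0,"hand": 0.4},{"x": 0.03,"y": 0,"z": -0.15,"wx": 0,"wy": 0,"wz": 0,"hand": 0.4}]}}

```text
time: 33.15
tool_pos: [0.467, 0.3074, 0.2219]
tool_rot: [3.14, 0.35, -2.911]
contact_force: [-0.7, 0.2, -0.0]
opening: 0.0372
```

```bash
python3 - <<'E'
from h import *
np.set_printoptions(precision=4,suppress=True,linewidth=220)
B=frame(13.3)
p,R,s=tcp(); print(p@B,s["opening"],s["contact_force"]@B)
im,w=snap("w13"); bgr=im[:,:,::-1]
sc=viewer.read_camera("scene")[:,:,::-1]; cv2.imwrite("pics/s3.png",sc)
cv2.imwrite("pics/m3.png",np.hstack([bgr,cv2.resize(sc[110:360,130:330],(240,300))[:,:].copy() if 0 else cv2.copyMakeBorder(cv2.resize(sc[110:360,130:330],(240,300)),0,120,0,0,0)]))
m=(bgr.min(2)>200).astype(np.uint8); m[:150]=0;m[262:]=0;m[:,:150]=0;m[:,350:]=0; cs,_=cv2.findContours(m,0,2)
for c in cs:
    if cv2.contourArea(c)>200:
        bx=cv2.boxPoints(cv2.minAreaRect(c)); print([(plane("wrist",q,-.113,w,B[:,2])@B)[:2] for q in bx])
print(delta(B@[.5255,.2605,-.05],toolR(B)))
E
```

```text
[0.5694 0.1917 0.0289] 0.037206358658415276 [-0.5731  0.3874  0.1911]
[array([0.5742, 0.1768]), array([0.5743, 0.2054]), array([0.6141, 0.2059]), array([0.6141, 0.1762])]
[array([0.573 , 0.1033]), array([0.5731, 0.1334]), array([0.6123, 0.1312]), array([0.6127, 0.0999])]
[array([0.5261, 0.2433]), array([0.5258, 0.2577]), array([0.618 , 0.2627]), array([0.6178, 0.2472])]
(array([45.8, 68. , 80.1]), array([ 0.13,  0.27, -0.09]))
```

View pics/m3.png

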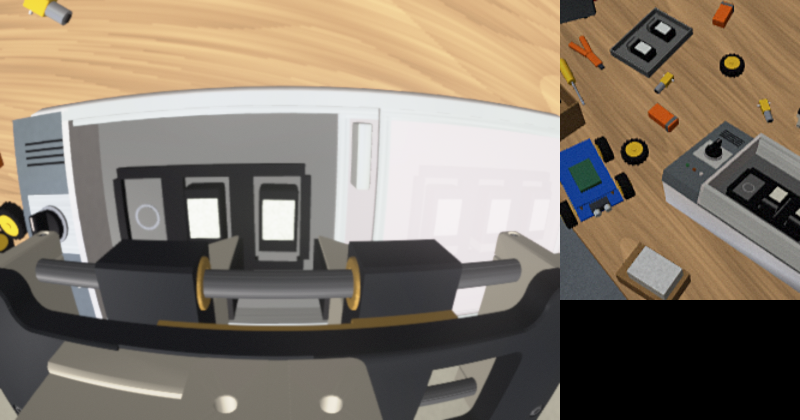

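{"api": "move_arm", "payload": {"deltas": [{"x": 0.023,"y": 0.034,"z": 0.01,"wx": 0,"wy": 0,"wz": 0,"hand": 0.4},{"x": 0.046,"y": 0.068,"z": 0.03,"wx": 0,"wy": 0.2,"wz": 0,"hand": 0.4},{"x": 0.046,"y": 0.068,"z": 0.06,"wx": 0,"wy": 0.2,"wz": 0,"hand": 0.4},{"x": 0.046,"y": 0.068,"z": 0.08,"wx": 0,"wy": 0.2,"wz": 0,"hand": 0.4},{"x": 0.046,"y": 0.068,"z": 0.08,"wx": 0,"wy": 0.2,"wz": 0,"hand": 0.4},{"x": 0.046,"y": 0.068,"z": 0.08,"wx": 0,"wy": 0.2,"wz": 0,"hand": 0.4}]}}

```text
time: 34.0
tool_pos: [0.4372, 0.3703, 0.1297]
tool_rot: [3.14, 0.345, -2.912]
contact_force: [0.2, 0.0, 0.7]
opening: 0.0367
```

```bash
python3 - <<'E'
from h import *
np.set_printoptions(precision=4,suppress=True,linewidth=220)
B=frame(13.3); w=dict(np.load("pics/w13.npz"))
p,R,s=tcp(); print(p@B,s["opening"],s["contact_force"]@B, delta(B@[.5255,.2605,-.0805],toolR(B)))
g=cv2.imread("pics/w13.png").mean(2); print(g[145:165,340:382].mean(0).astype(int)); print(g[112:196:3,358:365].mean(1).astype(int))
for u in (352,354,369,371): print(u,plane("wrist",(u,155),-.07,w,B[:,2])@B)
E
```

```text
[ 0.5242  0.2598 -0.0528] 0.036744385882972685 [0.4227 0.0045 0.6014] (array([-1.4,  0.7, 27.7]), array([ 0.03, -0.21, -0.12]))
[232 235 235 233 231 230 231 233 231 227 220 198 173 166 166 168 174 198 226 234 236 236 236 235 235 235 235 234 233 228 215 210 221 225 225 224 216 194 195 220 229 233]
[236 235 233 214 211 230 231 231 232 232 232 233 234 234 234 234 234 234 235 235 235 235 235 235 235 235 225 224]
352 [ 0.5255  0.2508 -0.07  ]
354 [ 0.5255  0.2524 -0.07  ]
369 [ 0.5252  0.2651 -0.07  ]
371 [ 0.5252  0.2668 -0.07  ]
```

{"api": "move_arm", "payload": {"deltas": [{"x": 0,"y": 0.001,"z": 0.012,"wx": 0,"wy": 0,"wz": 0,"hand": 0.4},{"x": 0,"y": 0.001,"z": 0.022,"wx": 0,"wy": 0,"wz": 0,"hand": 0.4},{"x": 0,"y": 0.001,"z": 0.0277,"wx": 0,"wy": 0,"wz": 0,"hand": 0.4},{"x": 0,"y": 0.001,"z": 0.0277,"wx": 0,"wy": 0,"wz": 0,"hand": 0.05},{"x": 0,"y": 0.001,"z": 0.0277,"wx": 0,"wy": 0,"wz": 0,"hand": 0.05},{"x": 0,"y": 0.001,"z": 0.0277,"wx": 0,"wy": 0,"wz": 0,"hand": 0.05},{"x": 0,"y": 0.001,"z": 0.0277,"wx": 0,"wy": 0,"wz": 0,"hand": 0.05}], "grip_force": 25}}

```text
time: 34.88
tool_pos: [0.4459, 0.3735, 0.1039]
tool_rot: [3.14, 0.346, -2.911]
contact_force: [-0.5, -0.5, 1.5]
opening: 0.0117
```

```bash
python3 - <<'E'
from h import *
np.set_printoptions(precision=4,suppress=True,linewidth=220)
B=frame(13.3)
p,R,s=tcp(); print(p@B,s["opening"],s["contact_force"]@B,delta(B@[.5252,.011,-.081],toolR(B)))
E
```

```text
[ 0.524   0.2609 -0.0802] 0.011720884550257344 [-0.0284 -0.4297  1.5846] (array([  -1.6, -249.9,    0.6]), array([ 0.05, -0.18, -0.1 ]))
```

{"api": "move_arm", "payload": {"deltas": [{"x": 0,"y": -0.01,"z": 0,"wx": 0,"wy": 0,"wz": 0,"hand": 0.05},{"x": 0,"y": -0.03,"z": 0,"wx": 0,"wy": 0,"wz": 0,"hand": 0.05},{"x": 0,"y": -0.055,"z": 0,"wx": 0,"wy": 0,"wz": 0,"hand": 0.05},{"x": 0,"y": -0.08,"z": 0,"wx": 0,"wy": 0,"wz": 0,"hand": 0.05},{"x": 0,"y": -0.105,"z": 0,"wx": 0,"wy": 0,"wz": 0,"hand": 0.05},{"x": 0,"y": -0.13,"z": 0,"wx": 0,"wy": 0,"wz": 0,"hand": 0.05}]}}

```text
time: 35.62
tool_pos: [0.4764, 0.2461, 0.1039]
tool_rot: [3.14, 0.348, -2.912]
contact_force: [5.1, 4.4, -4.4]
opening: 0.0117
```

```bash
python3 - <<'E'
from h import *
np.set_printoptions(precision=4,suppress=True,linewidth=220)
B=frame(13.3)
p,R,s=tcp(); print(p@B,s["opening"],s["contact_force"]@B,delta(B@[.5252,.011,-.081],toolR(B)))
E
```

```text
[ 0.5244  0.1299 -0.0803] 0.011715516876847102 [ 4.0963  3.0816 -6.1802] (array([  -1. , -118.9,    0.6]), array([ 0.06, -0.08, -0.11]))
```

{"api": "move_arm", "payload": {"deltas": [{"x": 0,"y": -0.025,"z": 0,"wx": 0,"wy": 0,"wz": 0,"hand": 0.05},{"x": 0,"y": -0.05,"z": 0,"wx": 0,"wy": 0,"wz": 0,"hand": 0.05},{"x": 0,"y": -0.075,"z": 0,"wx": 0,"wy": 0,"wz": 0,"hand": 0.05},{"x": 0,"y": -0.1,"z": 0,"wx": 0,"wy": 0,"wz": 0,"hand": 0.05},{"x": 0,"y": -0.112,"z": 0,"wx": 0,"wy": 0,"wz": 0,"hand": 0.05},{"x": 0,"y": -0.117,"z": 0,"wx": 0,"wy": 0,"wz": 0,"hand": 0.05},{"x": 0,"y": -0.12,"z": 0,"wx": 0,"wy": 0,"wz": 0,"hand": 0.05}]}}

```text
time: 36.5
tool_pos: [0.5041, 0.1305, 0.1039]
tool_rot: [3.139, 0.348, -2.914]
contact_force: [5.3, 27.4, -5.7]
opening: 0.0117
```

```bash
python3 - <<'E'
from h import *
np.set_printoptions(precision=4,suppress=True,linewidth=220)
B=frame(13.3)
p,R,s=tcp(); print(p@B,s["opening"],s["contact_force"]@B)
E
```

```text
[ 0.5248  0.011  -0.0804] 0.011737139496357551 [ 8.836  25.4492 -9.302 ]
```

{"api": "move_arm", "payload": {"deltas": [{"x": 0,"y": 0.003,"z": 0,"wx": 0,"wy": 0,"wz": 0,"hand": 0.05},{"x": 0,"y": 0.003,"z": 0,"wx": 0,"wy": 0,"wz": 0,"hand": 0.3},{"x": 0,"y": 0.003,"z": 0,"wx": 0,"wy": 0,"wz": 0,"hand": 0.3},{"x": 0,"y": 0.003,"z": -0.02,"wx": 0,"wy": 0,"wz": 0,"hand": 0.3},{"x": 0,"y": 0.003,"z": -0.06,"wx": 0,"wy": 0,"wz": 0,"hand": 0.4},{"x": -0.045,"y": -0.04,"z": -0.08,"wx": 0,"wy": 0,"wz": 0,"hand": 0.6},{"x": -0.095,"y": -0.078,"z": -0.08,"wx": 0,"wy": 0,"wz": 0,"hand": 0.7},{"x": -0.095,"y": -0.078,"z": -0.08,"wx": 0,"wy": 0,"wz": 0,"hand": 0.7}]}}

```text
time: 37.5
tool_pos: [0.5847, 0.0658, 0.2123]
tool_rot: [-3.141, 0.35, -2.914]
contact_force: [-0.4, -0.2, 0.1]
opening: 0.0617
```

```bash
python3 - <<'E'
from h import *
np.set_printoptions(precision=4,suppress=True,linewidth=220)
B=frame(13.3)
p,R,s=tcp(); print(p@B,s["opening"],s["contact_force"]@B)
im,w=snap("w14"); bgr=im[:,:,::-1].copy()
u,v=proj("wrist",B@[.601,-.068,-.071],w); print(u,v)
x0,y0=int(u)-75,max(0,int(v)-70)
cv2.imwrite("pics/k.png",cv2.resize(bgr[y0:y0+140,x0:x0+150],None,fx=4,fy=4,interpolation=cv2.INTER_CUBIC)); print(x0,y0)
sc=viewer.read_camera("scene"); cv2.imwrite("pics/s4.png",sc[:,:,::-1])
E
```

```text
[ 0.6216 -0.0705 -0.0003] 0.06169036010813487 [-0.3691 -0.0734  0.2203]
282.4753182974589 190.77353220072249
207 120
```

View pics/k.png

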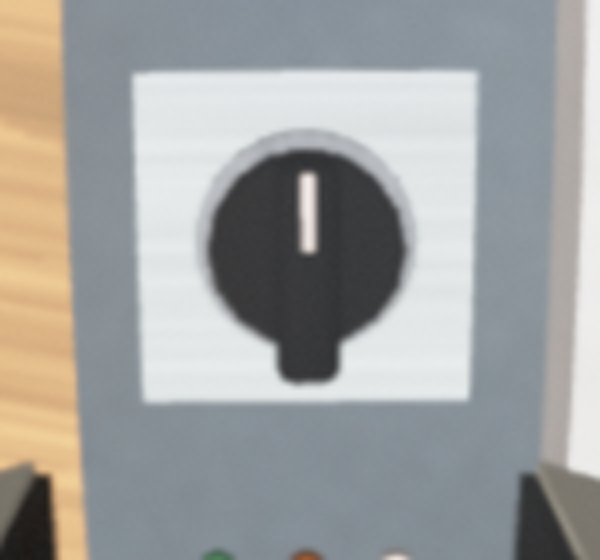

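```bash
python3 - <<'E'
from h import *
np.set_printoptions(precision=4,suppress=True,linewidth=220)
B=frame(13.3); w=dict(np.load("pics/w14.npz"))
f=lambda u,v,n:plane("wrist",(207+u/4,120+v/4),n,w,B[:,2])@B
print("bar end",f(309,381,-.071),"sides",f(278,360,-.071),f(340,360,-.071))
print("pointer",f(308,172,-.071),f(308,254,-.071))
print("disc",[f(*c,-.093) for c in((208,248),(406,248),(307,150))],"plate",np.mean([f(*c,-.109) for c in((132,73),(478,71),(470,401),(143,404))],0))
p,R,s=tcp();print(delta(B@[.6,-.0685,-.05],toolR(B)))
E
```

```text
bar end [ 0.6195 -0.0667 -0.071 ] sides [ 0.6154 -0.0724 -0.071 ] [ 0.6155 -0.061  -0.071 ]
pointer [ 0.5808 -0.0669 -0.071 ] [ 0.5956 -0.0669 -0.071 ]
disc [array([ 0.5989, -0.0862, -0.093 ]), array([ 0.599 , -0.0473, -0.093 ]), array([ 0.5796, -0.0668, -0.093 ])] plate [ 0.6007 -0.0667 -0.109 ]
(array([17.3, -0.8, 48.6]), array([ 0.04, -0.31, -0.18]))
```

{"api": "move_arm", "payload": {"deltas": [{"x": 0.0226,"y": 0.0038,"z": 0.02,"wx": 0,"wy": -0.3,"wz": 0,"hand": 0.4},{"x": 0.0226,"y": 0.0038,"z": 0.05,"wx": 0,"wy": -0.3,"wz": 0,"hand": 0.4},{"x": 0.0226,"y": 0.0038,"z": 0.06,"wx": 0,"wy": -0.3,"wz": 0,"hand": 0.4},{"x": 0.0226,"y": 0.0038,"z": 0.075,"wx": 0,"wy": -0.3,"wz": 0,"hand": 0.4},{"x": 0.0226,"y": 0.0038,"z": 0.084,"wx": 0,"wy": -0.3,"wz": 0,"hand": 0.4},{"x": 0.0226,"y": 0.0038,"z": 0.084,"wx": 0,"wy": -0.3,"wz": 0,"hand": 0.4}]}}

```text
time: 38.35
tool_pos: [0.5873, 0.0737, 0.1234]
tool_rot: [3.14, 0.35, -2.911]
contact_force: [0.1, -0.1, -0.5]
opening: 0.0367
```

```bash
python3 - <<'E'
from h import *
np.set_printoptions(precision=4,suppress=True,linewidth=220)
B=frame(13.3);p,R,s=tcp(); print(p@B,s["opening"],s["contact_force"]@B,delta(B@[.599,-.0667,-.0845],toolR(B)),s["qpos"])
E
```

```text
[ 0.5952 -0.0634 -0.0853] 0.03672912610708503 [-0.064  -0.0752 -0.4606] (array([-3.8, -3.3, -0.8]), array([ 0.05,  0.03, -0.1 ])) [-0.0584  0.4102  1.8038  0.1764  0.5991 -1.9891]
```

{"api": "move_arm", "payload": {"deltas": [{"x": -0.004,"y": -0.0033,"z": -0.0005,"wx": 0,"wy": 0,"wz": 0,"hand": 0.4},{"x": -0.004,"y": -0.0033,"z": -0.0005,"wx": 0,"wy": 0,"wz": 0,"hand": 0.4},{"x": -0.004,"y": -0.0033,"z": -0.0005,"wx": 0,"wy": 0,"wz": 0,"hand": 0.4},{"x": -0.004,"y": -0.0033,"z": -0.0005,"wx": 0,"wy": 0,"wz": 0,"hand": 0.05},{"x": -0.004,"y": -0.0033,"z": -0.0005,"wx": 0,"wy": 0,"wz": 0,"hand": 0.05},{"x": -0.004,"y": -0.0033,"z": -0.0005,"wx": 0,"wy": 0,"wz": 0,"hand": 0.05},{"x": -0.004,"y": -0.0033,"z": -0.0005,"wx": 0,"wy": 0,"wz": 0,"hand": 0.05}], "grip_force": 35}}

```text
time: 39.22
tool_pos: [0.5916, 0.0715, 0.1258]
tool_rot: [3.14, 0.35, -2.911]
contact_force: [-0.9, 1.7, 1.3]
opening: 0.0114
```

```bash
python3 - <<'E'
from h import *
np.set_printoptions(precision=4,suppress=True,linewidth=220)
B=frame(13.3);p,R,s=tcp(); print(p@B,s["opening"],s["contact_force"]@B,s["torque"]@B,delta(B@[.599,-.0667,-.0845],toolR(B)))
E
```

```text
[ 0.5995 -0.0665 -0.0844] 0.011383037770279094 [0.0363 1.8983 1.3674] [0.3706 0.2073 0.0145] (array([ 0.5, -0.2,  0.1]), array([ 0.05,  0.07, -0.1 ]))
```

Gripped and centred; twist clockwise (+wz) to about 60° and slightly past.

{"api": "move_arm", "payload": {"deltas": [{"x": 0,"y": 0,"z": 0,"wx": 0,"wy": 0,"wz": 7,"hand": 0.05},{"x": 0,"y": 0,"z": 0,"wx": 0,"wy": 0,"wz": 15,"hand": 0.05},{"x": 0,"y": 0,"z": 0,"wx": 0,"wy": 0,"wz": 23,"hand": 0.05},{"x": 0,"y": 0,"z": 0,"wx": 0,"wy": 0,"wz": 31,"hand": 0.05},{"x": 0,"y": 0,"z": 0,"wx": 0,"wy": 0,"wz": 39,"hand": 0.05},{"x": 0,"y": 0,"z": 0,"wx": 0,"wy": 0,"wz": 47,"hand": 0.05},{"x": 0,"y": 0,"z": 0,"wx": 0,"wy": 0,"wz": 53,"hand": 0.05},{"x": 0,"y": 0,"z": 0,"wx": 0,"wy": 0,"wz": 58,"hand": 0.05}]}}

```text
time: 40.22
tool_pos: [0.5921, 0.0735, 0.1262]
tool_rot: [2.837, 0.18, 2.329]
contact_force: [3.0, 13.3, -0.5]
opening: 0.0116
```

```bash
python3 - <<'E'
from h import *
np.set_printoptions(precision=4,suppress=True,linewidth=220)
B=frame(13.3);p,R,s=tcp(); print(p@B,s["opening"],s["contact_force"]@B,s["torque"]@B,delta(p,toolR(B)))
E
```

```text
[ 0.6005 -0.0647 -0.0843] 0.011552944823294034 [ 5.4899 12.2066 -2.5161] [ 2.0963 -0.7867  0.1723] (array([0., 0., 0.]), array([  0.25,   0.07, -58.28]))
```

{"api": "move_arm", "payload": {"deltas": [{"x": 0,"y": 0,"z": 0,"wx": 0,"wy": 0,"wz": 2,"hand": 0.05},{"x": 0,"y": 0,"z": 0,"wx": 0,"wy": 0,"wz": 4,"hand": 0.05},{"x": 0,"y": 0,"z": 0,"wx": 0,"wy": 0,"wz": 4.5,"hand": 0.05},{"x": 0,"y": 0,"z": 0,"wx": 0,"wy": 0,"wz": 4.5,"hand": 0.05}]}}

```text
time: 40.72
tool_pos: [0.5922, 0.0736, 0.1262]
tool_rot: [2.825, 0.157, 2.258]
contact_force: [2.8, 14.0, -0.6]
opening: 0.0115
```

```bash
python3 - <<'E'
from h import *
np.set_printoptions(precision=4,suppress=True,linewidth=220)
B=frame(13.3);p,R,s=tcp(); print(p@B,s["opening"],s["contact_force"]@B,s["torque"]@B,delta(p,toolR(B)))
snap("w15")
E
```

```text
[ 0.6007 -0.0647 -0.0843] 0.011547468280281198 [ 5.3867 12.9948 -2.6461] [ 2.0804 -0.8069  0.5752] (array([0., 0., 0.]), array([  0.25,   0.08, -62.53]))
```

{"api": "move_arm", "payload": {"deltas": [{"x": 0,"y": 0,"z": 0,"wx": 0,"wy": 0,"wz": 0,"hand": 0.95},{"x": 0,"y": 0,"z": 0,"wx": 0,"wy": 0,"wz": 0,"hand": 0.95},{"x": 0,"y": 0,"z": 0,"wx": 0,"wy": 0,"wz": 0,"hand": 0.95},{"x": 0,"y": 0,"z": 0,"wx": 0,"wy": 0,"wz": 0,"hand": 0.95},{"x": 0,"y": 0,"z": -0.03,"wx": 0,"wy": 0,"wz": 0,"hand": 0.95},{"x": 0,"y": 0,"z": -0.07,"wx": 0,"wy": 0,"wz": 0,"hand": 0.95},{"x": 0,"y": 0,"z": -0.12,"wx": 0,"wy": 0,"wz": 0,"hand": 0.95},{"x": 0,"y": 0,"z": -0.12,"wx": 0,"wy": 0,"wz": 0,"hand": 0.95}]}}

```text
time: 41.78
tool_pos: [0.5533, 0.0608, 0.243]
tool_rot: [2.821, 0.165, 2.254]
contact_force: [-0.2, 0.0, 0.1]
opening: 0.0852
```

```bash
python3 - <<'E'
from h import *
np.set_printoptions(precision=4,suppress=True,linewidth=220)
B=frame(13.3);p,R,s=tcp(); print(p@B,s["opening"],s["contact_force"])
im,w=snap("w16"); bgr=im[:,:,::-1]
f=lambda uv,n:plane("wrist",uv,n,w,B[:,2])@B
# knob pointer (bright line within black disc)
u,v=proj("wrist",B@[.599,-.0667,-.071],w); print("knob px",u,v)
g=bgr.min(2); m=(g<70).astype(np.uint8); m2=np.zeros_like(m); cv2.circle(m2,(int(u),int(v)),45,1,-1); m&=m2
hole=cv2.morphologyEx(m,cv2.MORPH_CLOSE,np.ones((15,15)))-m; k=((g>110)&(hole>0)).astype(np.uint8)
cs,_=cv2.findContours(k,0,2); c=max(cs,key=cv2.contourArea); bx=cv2.boxPoints(cv2.minAreaRect(c)); P=[f(q,-.071)[:2] for q in bx]; print(cv2.contourArea(c),np.array(P))
# pull projected when shut, bright vs scene
for n in("scene","side"):
    i=viewer.read_camera(n)[:,:,::-1]; cv2.imwrite(f"pics/{n}_end.png",i)
    a=cv2.imread(f"pics/{n}0.png"); d=cv2.absdiff(a,i).max(2)>60; d=cv2.morphologyEx(d.astype(np.uint8),cv2.MORPH_OPEN,np.ones((3,3)))
    N,_,st,ce=cv2.connectedComponentsWithStats(d); print(n,[(st[j].tolist()) for j in range(1,N) if st[j][4]>12])
    print("pull",proj(n,B@[.525,.011,-.072]),"open",proj(n,B@[.525,.261,-.072]))
cv2.imwrite("pics/end.png",np.hstack([cv2.resize(bgr,(400,300)),cv2.resize(cv2.imread("pics/scene_end.png"),(400,300))]))
E
```

```text
[ 0.6022 -0.0682  0.0394] 0.08519512260868485 [-0.1517  0.0161  0.0726]
knob px 276.9586192563855 197.7303790374491
44.5 [[ 0.5809 -0.0688]
 [ 0.5808 -0.0657]
 [ 0.5949 -0.0657]
 [ 0.595  -0.0688]]
scene [[410, 0, 5, 12, 40], [432, 0, 19, 8, 107], [452, 0, 15, 12, 129], [481, 0, 21, 11, 97], [418, 2, 6, 5, 24], [475, 3, 59, 61, 1590], [448, 9, 5, 4, 17], [354, 15, 8, 11, 49], [457, 16, 17, 20, 235], [349, 28, 7, 6, 30], [436, 29, 25, 9, 90], [312, 36, 35, 26, 569], [342, 37, 3, 5, 15], [337, 57, 32, 26, 514], [472, 58, 11, 10, 59], [283, 63, 28, 11, 156], [469, 71, 5, 5, 23], [299, 76, 8, 6, 28], [461, 77, 8, 10, 53], [535, 82, 5, 4, 18], [265, 84, 72, 76, 1925], [524, 85, 8, 10, 41], [267, 90, 23, 23, 131], [358, 96, 9, 19, 111], [394, 97, 66, 65, 1396], [539, 100, 12, 7, 55], [497, 108, 12, 9, 70], [403, 118, 12, 14, 103], [548, 122, 6, 5, 26], [205, 129, 21, 16, 178], [506, 128, 11, 8, 54], [505, 137, 23, 36, 650], [189, 145, 21, 16, 185], [266, 156, 14, 13, 134], [494, 171, 46, 71, 1566], [257, 172, 30, 23, 447], [471, 173, 26, 40, 511], [166, 177, 26, 18, 305], [229, 177, 25, 15
[... 398 characters left out ...]
56, 103, 9, 16, 84], [70, 116, 8, 4, 25], [261, 116, 30, 18, 275], [61, 121, 19, 26, 306], [82, 121, 7, 5, 25], [290, 128, 3, 6, 18], [98, 148, 13, 26, 182], [266, 152, 28, 21, 397], [73, 157, 7, 10, 54], [115, 168, 4, 5, 19], [80, 172, 40, 49, 1568], [1, 205, 115, 128, 5169], [69, 217, 5, 8, 26], [67, 218, 63, 39, 936], [41, 225, 6, 4, 20], [164, 238, 5, 8, 30], [170, 239, 16, 41, 262], [168, 249, 6, 13, 42], [380, 253, 30, 19, 371], [79, 259, 7, 4, 26], [312, 262, 29, 16, 391], [162, 267, 10, 5, 39], [84, 277, 4, 4, 14], [383, 286, 16, 10, 106], [176, 290, 5, 6, 24], [378, 292, 25, 14, 184], [372, 308, 17, 11, 127], [366, 313, 28, 16, 206]]
pull [257.453  200.7619] open [193.0514 181.6198]
```

```bash
python3 - <<'E'
from h import *
np.set_printoptions(precision=4,suppress=True,linewidth=220)
B=frame(13.3)
for k in ("w14","w16"):
    w=dict(np.load(f"pics/{k}.npz")); g=cv2.imread(f"pics/{k}.png").mean(2).astype(np.float32)
    # resample intensity along bay y at several x across the pull top plane
    ys=np.arange(-.012,.034,.001)
    prof=[]
    for x in (.515,.52,.525,.53,.535):
        uv=np.array([proj("wrist",B@[x,y,-.07],w) for y in ys],np.float32); prof.append(cv2.remap(g,uv[:,0][None],uv[:,1][None],1)[0])
    print(k,uv[0],uv[-1]); print([(round(y*1000),int(v)) for y,v in zip(ys,np.mean(prof,0))])
E
```

```text
w14 [361.9023 100.1057] [419.7735 104.2578]
[(-12, 238), (-11, 236), (-10, 230), (-9, 228), (-8, 231), (-7, 230), (-6, 228), (-5, 226), (-4, 228), (-3, 229), (-2, 225), (-1, 219), (0, 194), (1, 165), (2, 160), (3, 161), (4, 162), (5, 163), (6, 167), (7, 197), (8, 224), (9, 231), (10, 231), (11, 231), (12, 230), (13, 230), (14, 231), (15, 230), (16, 228), (17, 224), (18, 211), (19, 213), (20, 221), (21, 221), (22, 221), (23, 221), (24, 221), (25, 221), (26, 221), (27, 221), (28, 221), (29, 220), (30, 221), (31, 221), (32, 220), (33, 220)]
w16 [237.9586 105.2579] [263.4126  56.7664]
[(-12, 231), (-11, 231), (-10, 231), (-9, 230), (-8, 216), (-7, 172), (-6, 169), (-5, 205), (-4, 218), (-3, 221), (-2, 223), (-1, 221), (0, 218), (1, 218), (2, 220), (3, 220), (4, 214), (5, 198), (6, 180), (7, 199), (8, 218), (9, 223), (10, 223), (11, 223), (12, 222), (13, 223), (14, 223), (15, 222), (16, 218), (17, 201), (18, 185), (19, 200), (20, 211), (21, 212), (22, 212), (23, 212), (24, 212), (25, 212), (26, 212), (27, 212), (28, 212), (29, 212), (30, 212), (31, 212), (32, 212), (33, 212)]
```

```bash
python3 - <<'E'
from h import *
B=frame(13.3);print(delta(B@[.525,.05,.0],toolR(B)))
E
```

```text
(array([138.1, -11.8,  35. ]), array([ 4.000e-02,  3.000e-02, -6.264e+01]))
```

{"api": "move_arm", "payload": {"deltas": [{"x": 0.023,"y": -0.002,"z": 0,"wx": 0,"wy": 0,"wz": -10,"hand": 0.4},{"x": 0.046,"y": -0.004,"z": 0,"wx": 0,"wy": 0,"wz": -20,"hand": 0},{"x": 0.07,"y": -0.006,"z": 0,"wx": 0,"wy": 0,"wz": -30,"hand": 0},{"x": 0.092,"y": -0.008,"z": 0.01,"wx": 0,"wy": 0,"wz": -40,"hand": 0},{"x": 0.115,"y": -0.01,"z": 0.02,"wx": 0,"wy": 0,"wz": -50,"hand": 0},{"x": 0.138,"y": -0.012,"z": 0.035,"wx": 0,"wy": 0,"wz": -60,"hand": 0},{"x": 0.138,"y": -0.012,"z": 0.035,"wx": 0,"wy": 0,"wz": -62.6,"hand": 0},{"x": 0.138,"y": -0.012,"z": 0.035,"wx": 0,"wy": 0,"wz": -62.6,"hand": 0}], "grip_force": 20}}

```text
time: 42.92
tool_pos: [0.4682, 0.1624, 0.1787]
tool_rot: [3.141, 0.348, -2.91]
contact_force: [0.9, 0.3, 0.5]
opening: 0.0119
```

```bash
python3 - <<'E'
from h import *
B=frame(13.3);p,R,s=tcp();print(p@B,s["opening"],delta(B@[.525,.048,-.080],toolR(B)))
E
```

```text
[ 0.52433812  0.05032325 -0.00067939] 0.011871191419192536 (array([-0.8, -2.4, 79.3]), array([ 0.05, -0.07, -0.01]))
```

{"api": "move_arm", "payload": {"deltas": [{"x": 0,"y": 0,"z": 0.03,"wx": 0,"wy": 0,"wz": 0,"hand": 0},{"x": 0,"y": 0,"z": 0.06,"wx": 0,"wy": 0,"wz": 0,"hand": 0},{"x": 0,"y": 0,"z": 0.079,"wx": 0,"wy": 0,"wz": 0,"hand": 0},{"x": 0,"y": -0.004,"z": 0.079,"wx": 0,"wy": 0,"wz": 0,"hand": 0},{"x": 0,"y": -0.008,"z": 0.079,"wx": 0,"wy": 0,"wz": 0,"hand": 0},{"x": 0,"y": -0.01,"z": 0.079,"wx": 0,"wy": 0,"wz": 0,"hand": 0}]}}

```text
time: 43.68
tool_pos: [0.4978, 0.1584, 0.1069]
tool_rot: [3.141, 0.352, -2.91]
contact_force: [0.1, -0.2, 0.5]
opening: 0.0006
```

```bash
python3 - <<'E'
from h import *
B=frame(13.3);p,R,s=tcp();print(p@B,s["opening"],s["contact_force"]@B)
E
```

```text
[ 0.52600776  0.03967115 -0.07770676] 0.0006080395659974565 [ 0.17656446 -0.24978514  0.46199923]
```

{"api": "move_arm", "payload": {"deltas": [{"x": 0,"y": -0.002,"z": 0.001,"wx": 0,"wy": 0,"wz": 0,"hand": 0},{"x": 0,"y": -0.003,"z": 0.001,"wx": 0,"wy": 0,"wz": 0,"hand": 0},{"x": 0,"y": -0.004,"z": 0.001,"wx": 0,"wy": 0,"wz": 0,"hand": 0},{"x": 0,"y": -0.004,"z": 0.001,"wx": 0,"wy": 0,"wz": 0,"hand": 0}]}}

```text
time: 44.18
tool_pos: [0.4986, 0.155, 0.1051]
tool_rot: [3.141, 0.351, -2.91]
contact_force: [0.2, -0.7, -1.0]
opening: 0.0005
```

{"api": "move_arm", "payload": {"deltas": [{"x": 0,"y": -0.001,"z": 0,"wx": 0,"wy": 0,"wz": 0,"hand": 0},{"x": 0,"y": -0.001,"z": 0,"wx": 0,"wy": 0,"wz": 0,"hand": 0}]}}

```text
time: 44.42
tool_pos: [0.4988, 0.1541, 0.1051]
tool_rot: [3.141, 0.351, -2.91]
contact_force: [-0.2, 0.6, -1.0]
opening: 0.0003
```

```bash
python3 - <<'E'
from h import *
B=frame(13.3);p,R,s=tcp();print(p@B,s["opening"],s["contact_force"]@B)
E
```

```text
[ 0.5253941   0.03518724 -0.07943035] 0.00026457496197150344 [-0.41445539  0.6097852  -0.92514794]
```

{"api": "move_arm", "payload": {"deltas": [{"x": 0,"y": -0.002,"z": 0,"wx": 0,"wy": 0,"wz": 0,"hand": 0},{"x": 0,"y": -0.004,"z": 0,"wx": 0,"wy": 0,"wz": 0,"hand": 0}]}}

```text
time: 44.68
tool_pos: [0.4994, 0.1512, 0.1051]
tool_rot: [3.139, 0.35, -2.91]
contact_force: [-3.3, 17.1, 3.4]
opening: 0.001
```

{"api": "move_arm", "payload": {"deltas": [{"x": 0,"y": -0.001,"z": 0,"wx": 0,"wy": 0,"wz": 0,"hand": 0},{"x": 0,"y": -0.002,"z": 0,"wx": 0,"wy": 0,"wz": 0,"hand": 0}]}}

```text
time: 44.92
tool_pos: [0.4994, 0.1507, 0.1052]
tool_rot: [3.137, 0.35, -2.91]
contact_force: [-4.0, 24.8, 2.7]
opening: 0.0005
```

```bash
python3 - <<'E'
from h import *
B=frame(13.3);p,R,s=tcp();print(p@B,s["opening"],s["contact_force"]@B)
E
```

```text
[ 0.52523081  0.03180973 -0.07917078] 0.0004886669304684592 [ 2.59090241 25.05712622  1.89416534]
```

{"api": "move_arm", "payload": {"deltas": [{"x": 0,"y": 0.008,"z": 0,"wx": 0,"wy": 0,"wz": 0,"hand": 0},{"x": 0,"y": 0.01,"z": -0.03,"wx": 0,"wy": 0,"wz": 0,"hand": 0},{"x": 0,"y": 0.01,"z": -0.07,"wx": 0,"wy": 0,"wz": 0,"hand": 0.4},{"x": -0.03,"y": -0.03,"z": -0.08,"wx": 0,"wy": 0,"wz": 0,"hand": 0.4},{"x": -0.06,"y": -0.07,"z": -0.08,"wx": 0,"wy": 0,"wz": 0,"hand": 0.4},{"x": -0.074,"y": -0.0985,"z": -0.06,"wx": 0,"wy": 0,"wz": 0,"hand": 0.4},{"x": -0.074,"y": -0.0985,"z": -0.04,"wx": 0,"wy": 0,"wz": 0,"hand": 0.4},{"x": -0.074,"y": -0.0985,"z": -0.04,"wx": 0,"wy": 0,"wz": 0,"hand": 0.4}]}}

```text
time: 45.92
tool_pos: [0.5764, 0.0646, 0.1662]
tool_rot: [3.14, 0.347, -2.911]
contact_force: [-0.5, -0.5, 0.6]
opening: 0.0366
```

```bash
python3 - <<'E'
from h import *
np.set_printoptions(precision=4,suppress=True,linewidth=220)
B=frame(13.3);p,R,s=tcp();print(p@B,s["opening"],delta(B@[.5995,-.0667,-.0845],toolR(B)))
im,w=snap("w17"); g=im.astype(np.float32).mean(2); ys=np.arange(-.004,.026,.001); prof=[]
for x in (.515,.52,.525,.53,.535):
    uv=np.array([proj("wrist",B@[x,y,-.07],w) for y in ys],np.float32); prof.append(cv2.remap(g,uv[:,0][None],uv[:,1][None],1)[0])
print([(round(y*1000),int(v)) for y,v in zip(ys,np.mean(prof,0))])
E
```

```text
[ 0.5979 -0.0697 -0.0408] 0.03662596628929453 (array([-1.7,  3. , 43.7]), array([ 0.06, -0.13, -0.07]))
[(-4, 228), (-3, 210), (-2, 174), (-1, 169), (0, 170), (1, 170), (2, 172), (3, 173), (4, 173), (5, 195), (6, 229), (7, 237), (8, 238), (9, 238), (10, 237), (11, 237), (12, 237), (13, 237), (14, 236), (15, 234), (16, 223), (17, 219), (18, 227), (19, 227), (20, 227), (21, 228), (22, 227), (23, 227), (24, 227), (25, 227)]
```

{"api": "move_arm", "payload": {"deltas": [{"x": -0.0017,"y": 0.003,"z": 0.02,"wx": 0,"wy": 0,"wz": 0,"hand": 0.4},{"x": -0.0017,"y": 0.003,"z": 0.035,"wx": 0,"wy": 0,"wz": 0,"hand": 0.4},{"x": -0.0017,"y": 0.003,"z": 0.0437,"wx": 0,"wy": 0,"wz": 0,"hand": 0.4},{"x": -0.0017,"y": 0.003,"z": 0.0437,"wx": 0,"wy": 0,"wz": 0,"hand": 0.4},{"x": -0.0017,"y": 0.003,"z": 0.0437,"wx": 0,"wy": 0,"wz": 0,"hand": 0.4}]}}

```text
time: 46.6
tool_pos: [0.5928, 0.0719, 0.128]
tool_rot: [3.141, 0.351, -2.909]
contact_force: [0.0, -0.1, 0.4]
opening: 0.0367
```

```bash
python3 - <<'E'
from h import *
B=frame(13.3);p,R,s=tcp();print(p@B,s["opening"],s["contact_force"],delta(B@[.5995,-.0667,-.0845],toolR(B)))
E
```

```text
[ 0.60137972 -0.06641775 -0.08268235] 0.03670009086212573 [ 0.0075501  -0.1105254   0.42290636] (array([ 1.9, -0.3,  1.8]), array([ 0.02,  0.12, -0.  ]))
```

{"api": "move_arm", "payload": {"deltas": [{"x": 0.002,"y": 0,"z": 0.002,"wx": 0,"wy": 0,"wz": 0,"hand": 0.4},{"x": 0.002,"y": 0,"z": 0.002,"wx": 0,"wy": 0,"wz": 0,"hand": 0.05},{"x": 0.002,"y": 0,"z": 0.002,"wx": 0,"wy": 0,"wz": 0,"hand": 0.05},{"x": 0.002,"y": 0,"z": 0.002,"wx": 0,"wy": 0,"wz": 0,"hand": 0.05},{"x": 0.002,"y": 0,"z": 0.002,"wx": 0,"wy": 0,"wz": 0,"hand": 0.05},{"x": 0.002,"y": 0,"z": 0.002,"wx": 0,"wy": 0,"wz": 0,"hand": 0.05}], "grip_force": 35}}

```text
time: 47.35
tool_pos: [0.5915, 0.0715, 0.1251]
tool_rot: [3.141, 0.351, -2.91]
contact_force: [0.0, 0.1, 1.8]
opening: 0.0119
```

{"api": "move_arm", "payload": {"deltas": [{"x": 0,"y": 0,"z": 0,"wx": 0,"wy": 0,"wz": 7,"hand": 0.05},{"x": 0,"y": 0,"z": 0,"wx": 0,"wy": 0,"wz": 15,"hand": 0.05},{"x": 0,"y": 0,"z": 0,"wx": 0,"wy": 0,"wz": 23,"hand": 0.05},{"x": 0,"y": 0,"z": 0,"wx": 0,"wy": 0,"wz": 31,"hand": 0.05},{"x": 0,"y": 0,"z": 0,"wx": 0,"wy": 0,"wz": 39,"hand": 0.05},{"x": 0,"y": 0,"z": 0,"wx": 0,"wy": 0,"wz": 47,"hand": 0.05},{"x": 0,"y": 0,"z": 0,"wx": 0,"wy": 0,"wz": 53,"hand": 0.05},{"x": 0,"y": 0,"z": 0,"wx": 0,"wy": 0,"wz": 58,"hand": 0.05}]}}

```text
time: 48.35
tool_pos: [0.5921, 0.0738, 0.1255]
tool_rot: [2.837, 0.181, 2.331]
contact_force: [3.9, 12.0, -0.0]
opening: 0.0115
```

{"api": "move_arm", "payload": {"deltas": [{"x": 0,"y": 0,"z": 0,"wx": 0,"wy": 0,"wz": 2,"hand": 0.05},{"x": 0,"y": 0,"z": 0,"wx": 0,"wy": 0,"wz": 4,"hand": 0.05},{"x": 0,"y": 0,"z": 0,"wx": 0,"wy": 0,"wz": 5,"hand": 0.05},{"x": 0,"y": 0,"z": 0,"wx": 0,"wy": 0,"wz": 5,"hand": 0.05}]}}

```text
time: 48.85
tool_pos: [0.5922, 0.0739, 0.1255]
tool_rot: [2.824, 0.156, 2.251]
contact_force: [4.4, 13.0, -0.4]
opening: 0.0115
```

```bash
python3 - <<'E'
from h import *
B=frame(13.3);p,R,s=tcp();print(p@B,s["opening"],s["contact_force"]@B,s["torque"]@B,delta(p,toolR(B)))
E
```

```text
[ 0.60048008 -0.06429795 -0.08495647] 0.01150178889668461 [ 6.65039858 11.65184921 -2.85476365] [ 1.78375521 -0.83515802  0.58718817] (array([0., 0., 0.]), array([  0.26,   0.12, -62.93]))
```

At the stop again (moment 0.59 Nm, as before). Release, lift well clear, check.

{"api": "move_arm", "payload": {"deltas": [{"x": 0,"y": 0,"z": 0,"wx": 0,"wy": 0,"wz": 0,"hand": 0.95},{"x": 0,"y": 0,"z": 0,"wx": 0,"wy": 0,"wz": 0,"hand": 0.95},{"x": 0,"y": 0,"z": 0,"wx": 0,"wy": 0,"wz": 0,"hand": 0.95},{"x": 0,"y": 0,"z": 0,"wx": 0,"wy": 0,"wz": 0,"hand": 0.95},{"x": 0,"y": 0,"z": -0.03,"wx": 0,"wy": 0,"wz": 0,"hand": 0.95},{"x": 0,"y": 0,"z": -0.07,"wx": 0,"wy": 0,"wz": 0,"hand": 0.95},{"x": 0,"y": 0,"z": -0.12,"wx": 0,"wy": 0,"wz": 0,"hand": 0.95},{"x": 0,"y": 0,"z": -0.12,"wx": 0,"wy": 0,"wz": 0,"hand": 0.95}]}}

```text
time: 49.85
tool_pos: [0.553, 0.0612, 0.2422]
tool_rot: [2.82, 0.163, 2.247]
contact_force: [-0.5, -0.6, -0.1]
opening: 0.0857
```

```bash
python3 - <<'E'
from h import *
np.set_printoptions(precision=4,suppress=True,linewidth=220)
B=frame(13.3);p,R,s=tcp(); print(p@B,s["opening"],s["contact_force"],s["qvel"])
im,w=snap("w18"); bgr=im[:,:,::-1]; f=lambda uv,n:plane("wrist",uv,n,w,B[:,2])@B
u,v=proj("wrist",B@[.599,-.0667,-.071],w); g=bgr.min(2); m=(g<70).astype(np.uint8); m2=np.zeros_like(m); cv2.circle(m2,(int(u),int(v)),45,1,-1); m&=m2
hole=cv2.morphologyEx(m,cv2.MORPH_CLOSE,np.ones((15,15)))-m; k=((g>110)&(hole>0)).astype(np.uint8)
cs,_=cv2.findContours(k,0,2); c=max(cs,key=cv2.contourArea); print("pointer",[f(q,-.071)[:2] for q in cv2.boxPoints(cv2.minAreaRect(c))])
gg=bgr.astype(np.float32).mean(2); ys=np.arange(0,.022,.001); prof=[]
for x in (.515,.52,.525,.53,.535):
    uv=np.array([proj("wrist",B@[x,y,-.07],w) for y in ys],np.float32); prof.append(cv2.remap(gg,uv[:,0][None],uv[:,1][None],1)[0])
print([(round(y*1000),int(v)) for y,v in zip(ys,np.mean(prof,0))])
# bystanders: before/after differences on the right-hand table area, side view; packs' labels
i=viewer.read_camera("side")[:,:,::-1]; a=cv2.imread("pics/side0.png"); d=(cv2.absdiff(a,i).max(2)>50).astype(np.uint8); d=cv2.morphologyEx(d,2,np.ones((2,2))); d[:,:235]=0; d[:110]=0
N,_,st,_=cv2.connectedComponentsWithStats(d); print([st[j].tolist() for j in range(1,N) if st[j][4]>8])
E
```

```text
[ 0.6018 -0.0676  0.0387] 0.08566733424981166 [-0.5418 -0.611  -0.0609] [ 0.0038  0.0646  0.0565  0.005  -0.0401 -0.0034]
pointer [array([ 0.5808, -0.0687]), array([ 0.5807, -0.0656]), array([ 0.5952, -0.0658]), array([ 0.5952, -0.0689])]
[(0, 219), (1, 220), (2, 216), (3, 205), (4, 186), (5, 196), (6, 217), (7, 222), (8, 223), (9, 222), (10, 222), (11, 223), (12, 223), (13, 222), (14, 219), (15, 204), (16, 183), (17, 196), (18, 209), (19, 211), (20, 212), (21, 211)]
[[258, 110, 35, 25, 526], [290, 126, 4, 11, 35], [289, 139, 2, 10, 20], [266, 150, 29, 29, 519], [275, 182, 4, 5, 11], [261, 188, 14, 21, 51], [381, 253, 30, 20, 395], [313, 263, 30, 16, 418], [378, 286, 27, 21, 333], [405, 296, 6, 12, 28], [367, 307, 28, 23, 365], [395, 319, 6, 13, 34]]
```

```bash
python3 -c "
from cell import robot; print(robot.hand_in())"
```

```text
the job is handed in; nothing more can be done
None
```

The battery swap is done and handed in at about 50 s of robot time. I got no verdict back.

- **Packs:** Both finished packs, from bays 1 and 2, are flat side by side in the grey tray. The two spent packs on the table, the only ones I saw, are flat in bays 2 and 3. Bay 1 is empty.
- **Door:** I slid the right-hand door fully open to its stop for the swap, then shut it. Letting go of the pull left it about 1.5 mm ajar, which I only noticed after the first knob twist. I pushed it back to its stop at 25 N with closed fingers. The last picture put the pull at its shut position to within about 1 mm.
- **Knob:** Because of that, I twisted the knob a second time. It reached its clockwise stop both times; the tool turned about 62° and the wrist moment jumped to 0.6 Nm. The last picture shows its pointer back at rest.
- **Bystanders:** A before/after comparison of the side view's right-hand part showed changes only at the packs, the tray, the door and the arm. I did not check the left-hand door's position separately; the gripper never gripped it.

I had used up the 16 viewed pictures, so the final checks of the pull, pointer and bystanders were done by script on fresh camera images rather than by eye.

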